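# Show the magenta ink cartridge's chip to the webcam

### The job

On the video call the support colleague needs to see the chip of our spare magenta ink cartridge: lift the lid off the wooden box by its knob and lay it down gently, right way up, on the leather desk pad, then take the magenta cartridge out of the box and hold it up to the webcam, upright in the picture, with its chip end facing the lens squarely and the chip centred about 15 cm in front of the lens. Finish while holding it there, still, in the gripper. Leave the other two cartridges in their slots and do not touch the webcam or disturb anything else on the desk.

Things in the scene. Friction and masses are not known exactly. Their poses are not given: they have to be found in the camera images.
- box: Dark wooden box with small brass plate on its -x wall, fixed: 104 (own x) x 180 (own y) x 70 mm high, walls 8. Origin: centre of underside, z up. Inside, a pale insert (top 24 up) has three slots at own y = -46, 0, +46, x = 0, in each a loose ink cartridge, colours in any order, length along box x, chip end to box +x, top 60 up. Gaps: 28 between neighbours, 27 to side walls, 11 to end walls.
- lid: Loose dark wooden lid of the box, brass knob on top, 0.18 kg: plate 104 (own x) x 180 (own y) x 10 mm over a plug 82 x 158 x 5 that sits in the box mouth with 3 play (lift straight up 10 before moving sideways). Origin: centre of the plug's underside, at the start 65 above the desk; z up. Plate top at z = 15, knob top at z = 43.
- lid_knob (a point): Grip point of the lid's round brass knob, on its axis, 33 mm above the lid's origin, 18 above the plate. Knob 30 across at its widest (28 to 37 above the lid's origin), neck 18, on the lid's centre.
- cart_magenta: Magenta ink cartridge, black block with magenta labels on sides and top: 66 long (own x), 18 thick (own y), 52 mm high (own z), 45 g. Origin: centre of underside, 8 above the desk at the start. Chip end = own +x end; from above the top label stops 16 short of it, leaving bare black. Stands loose in its slot (1.5 play), lowest 16 hidden by the insert; grip across the thickness near the top.
- magenta_chip (a point): Centre of the chip (green board 12 x 14 mm, six gold contacts) on the magenta cartridge's chip-end face: own x = +33, y = 0, z = 14 mm of the cartridge, axes as the cartridge's. The chip faces along the cartridge's +x.
- magenta_back (a point): The point facing it on the plain end face of the magenta cartridge: own x = -33, y = 0, z = 14 mm.
- cart_cyan: Cyan ink cartridge: black plastic block, 66 long (own x), 18 thick (own y), 52 high (own z), about 45 g, in the box, same make as the magenta one; stays in its slot. Origin: centre of its underside.
- cart_yellow: Yellow ink cartridge: black plastic block, 66 long (own x), 18 thick (own y), 52 high (own z), about 45 g, in the box, same make as the magenta one; stays in its slot. Origin: centre of its underside.
- pad: Dark green leather desk pad with stitched edge, fixed flat on the desk: 240 (own x) x 280 (own y) x 4 mm, empty. Origin: centre of its underside, z up; its top is 4 mm above the desk. It lies left of the robot when the box is right, and the other way round.
- webcam: Webcam on a desk stand, fixed: round black base 104 mm across, thin post, at its top the camera head (94 wide, 30 high, 26 deep) on a tilt hinge 246 above the desk. Origin: centre of the base's underside, z up; it looks to its own -x side. Its tilt stays unless touched.
- webcam_lens (a point): Centre of the lens front, 18 mm ahead of the tilt hinge. Axes of the tilted head: it looks along -x (roughly towards the robot, 8 to 28 degrees downward), y sideways, z the picture's up. A point 15 cm in front of the lens is at x = -0.15 m.
- mug: Blue mug, 82 mm wide, 92 mm high, handle at own +y; bystander. Origin: centre of its underside.
- stapler: Red and chrome stapler, 130 x 34 x 58 mm; bystander. Origin: centre of its underside.
- pen_pot: Steel pen pot, 80 mm across, 100 mm high, pens up to 185 mm; bystander. Origin: centre of its underside.
- mouse: Black computer mouse, 105 x 60 x 33 mm; bystander. Origin: centre of its underside.
- notes: Block of sticky notes, 76 x 76 x 40 mm, yellow and pink; bystander. Origin: centre of its underside.
Things that resemble listed ones, but are neither listed nor needed, are in the scene too. What is shaped like the lid but purple is not meant.

How it is judged:
On the way, in this order (a step that is already met when the one before it is completed fails the run):
1. the lid lies on the desk pad, right way up, let go (x of lid in the frame of pad between -0.07 and 0.07 m and y of lid in the frame of pad between -0.09 and 0.09 m and z of lid in the frame of pad below 0.01 m and angle between lid's own z axis and vertical below 0.1 rad and contact force between the fingers and lid below 0.2 N and linear speed of lid below 0.03 m/s), for 0.3 s.
2. the magenta cartridge is held above the box's rim (height (world z) of cart_magenta above 0.075 m and contact force between the fingers and cart_magenta above 1 N and contact force between cart_magenta and box below 0.1 N), for 0.2 s.
At the end, for the whole second after the job is handed in: Magenta cartridge held still by the fingers alone: chip 11-19 cm ahead of the lens, within 20 mm of its axis, chip end to the lens, square and upright within 0.2 rad. Lid flat, released, its centre within 70 x 90 mm of the pad's centre. Cyan and yellow still in their slots (12 mm) (all of step 1 and x of magenta_chip in the frame of webcam_lens between -0.19 and -0.11 m and y of magenta_chip in the frame of webcam_lens between -0.02 and 0.02 m and z of magenta_chip in the frame of webcam_lens between -0.02 and 0.02 m and angle between the x axis of cart_magenta and the x axis of webcam_lens, either way round below 0.2 rad and angle between the z axis of cart_magenta and the z axis of webcam_lens, either way round below 0.2 rad and angle between cart_magenta's own z axis and vertical below 1 rad and x of magenta_back in the frame of webcam_lens below -0.155 m and height (world z) of magenta_chip above 0.12 m and linear speed of cart_magenta below 0.02 m/s and angular speed of cart_magenta below 0.15 rad/s and contact force between the fingers and cart_magenta above 1 N and contact force between cart_magenta and box below 0.1 N and contact force between cart_magenta and lid below 0.1 N and contact force between cart_magenta and webcam below 0.1 N and distance of each of cart_cyan, cart_yellow from where it was at the start of the episode below 0.012 m and angle between each of cart_cyan, cart_yellow's own z axis and vertical below 0.15 rad); the arm keeps its last pose, push and grip.
It fails at once if the webcam is touched (contact force between webcam and anything else above 1 N).
It fails at once if the lid is dropped on the desk instead of laid down (height (world z) of lid below 0.03 m and linear speed of lid above 0.5 m/s).
It fails at once if another cartridge is pulled out of its slot (distance of any of cart_cyan, cart_yellow from where it was at the start of the episode above 0.02 m).
It fails at once if something else on the desk is disturbed (moved more than 30 mm) (distance of any of mug, stapler, pen_pot, mouse, notes from where it was at the start of the episode above 0.03 m).
It also fails if it takes over 58 s, if anything falls off the work surface, if the arm or the gripper's body presses on something with over 40 N, if the wrist force passes 120 N, or if a joint passes its speed limit or range.

### The arm

A 7-joint arm with a two-finger parallel gripper is mounted at the origin on the work surface. World frame = base frame: x ahead of the robot, y to its left, z up, the work surface at z = 0. Lengths are in m, angles in rad, forces in N, time in s.
With the tool pointing down it reaches from about 0.4 to 0.85 m from the base axis. Payload 4.4 kg.
Tool frame: the origin (TCP) lies between the finger pads; the fingertips stand 25 mm ahead of it and the grasp point (between the pads) lies 6 mm ahead of it (nose_length is the distance from the TCP to the fingertips, in m); z points along the fingers, x is the direction in which the jaws open and shut, and the axes are right-handed (so a half turn about z gives the same grasp; the last joint's range is limited). The gripper opens to 94 mm and grips with 3 to 60 N. Pads are 16 mm wide; open, the fingers measure 119 mm over their backs; the gripper's body (75 mm by 177 mm) begins 78 mm behind the grasp point.
Start: joints at [-1.323, 0.628, 0.038, 1.517, -0.027, 0.996, -0.02], TCP at [0.201, 0.618, 0.23] pointing down, gripper open.
Joint ranges: [-3.06, 3.06], [-0.37, 2.12], [-1.25, 1.32], [0.18, 2.47], [-1.1, 4.24], [0.23, 1.98], [-2.94, 2.94]. Speed limits (rad/s): [2.57, 2.57, 3.14, 3.14, 3.14, 3.14, 3.14].

### API

Orientations are given as a unit quaternion [w, x, y, z].
In Python, from cell import observe, get_image, close_job, regions_of, nose_length gives the robot as it stands.
- The arm moves only by the tool jog_arm, never from a script. Its argument "plan" is a list of rows, each a list of 5 numbers: the opening, from -1 (shut) to 1 (fully open), then the shift along the tool's x, y, z in mm, then the turn about the tool's z in rad. In form: [[gripper, x, y, z, twist], ...]. A call has 1 to 20 rows; each row is the pose to reach, as a shift and turn from the pose commanded when the call began, along the tool's axes at that moment; what a row does not reach only later rows make up. A row lasts 1/8 s, in which the tool goes at most 62.5 mm and 10.7 degrees, less where a joint would pass 70% of its speed; a pose out of reach is approached as far as the arm can. A call with a gripper value outside its range is refused whole. The fingers move at their own pace and stop on an object; "newtons" is the grip in N (left out, the last holds). Time passes only in rows, so rows that repeat a pose let the fingers close. It gives the time, the measured TCP pose, the force and the opening at its end, in the units of the state.
- observe(): the state, without advancing time (a new reading comes with each control period).
- get_image(name): name is "scene" or "top"; returns a dict with "img" (480x640x3 uint8, red, green, blue), "mtx" (3x3 intrinsics, pixels), "D" ([k1, k2, p1, p2, k3] as OpenCV has them; the pictures are not rectified), "eye" and "orientation" of the camera in the world. Camera axes: x right, y up, looking along -z (the intrinsics and any distortion apply to the point x, -y, -z); pixel columns grow to the right and rows downward; lengths in m; the calibration is good to about 2 mm. A picture is of the moment at which its call begins. There is no depth.
- close_job(): hands the job in, once; it reports no verdict.
Trained networks look in the newest picture that a camera, given by its name, has taken for a name from the list of things; names that differ only in an ending like _2 or _b are one class to them, and where a whole thing is asked for, a point or a joint stands for the part that bears it (a point fixed in the world has none). Each returns a list of dicts, best first, with "conf" (0 to 1); they miss things now and then, are a little off and sometimes report something else, mostly with a low value. They report only what shows in the picture. A call takes as long as a camera call. They do not tell look-alikes from the thing itself.
- regions_of(camera, name): "mask" (480x640 bool, what is visible of it) and "centre" ([column, row] in pixels, amid what is visible of it).
The state is a dict: "clock": time; "joints": joint angles; "joint_vel": joint speeds; "joint_efforts": joint torques, N m; "position": TCP position; "tool_rot": TCP orientation; "force": force on the tool from outside, world axes, zero at the start; "ft_torque": the same for the moment, N m; "opening": opening from 0.0 (shut) to 1.0 (fully open).
Only numpy, scipy, OpenCV 4.12 (cv2) and the standard library are available. Lean on these libraries where they do the work, as an engineer would, in place of code of your own. Each camera call takes 0.05 s, during which the arm holds its last target.

## Working session

There is one attempt and no reset: what is moved stays moved. The work goes in short steps, Python scripts to look and compute and a tool call to move; the robot and the scene stay as the last step left them, time stands still between calls to the robot, and variables do not carry over. Pictures are saved under pics/ and viewed, and the job is handed in when it is done.

Besides the shell and the picture viewer there is one more tool, called after "Call:" in YAML: its name, and indented under it one key for each argument. jog_arm: Moves the arm, as the interface text tells. Its arguments: {"type":"object","properties":{"plan":{"type":"array"},"newtons":{"type":"number"}},"required":["plan"]}

```bash
ls; mkdir -p pics; python3 - <<'E'
from cell import *
import cv2
print(observe(), nose_length)
for n in("scene","top"):
    d=get_image(n); cv2.imwrite(f"pics/{n}0.png",d["img"][:,:,::-1])
    print(n,{k:v for k,v in d.items() if k!="img"})
E
```

```text
pics
{'clock': 0.0, 'joints': array([-1.32280151,  0.62931866,  0.03843789,  1.51832944, -0.02698638,
        0.99631211, -0.02001314]), 'joint_vel': array([ 0.00067226,  0.00085158, -0.00108639,  0.00102741,  0.00134032,
       -0.00143081,  0.00043415]), 'joint_efforts': array([ 3.09337192e-04, -5.49720132e+01,  1.14388894e+00, -1.86633039e+01,
       -5.21713612e-02,  2.34843063e-02,  1.49516222e-04]), 'position': array([0.20042127, 0.617691  , 0.22958415]), 'tool_rot': array([ 5.56339907e-04,  8.08909988e-01,  5.87931779e-01, -7.38791546e-04]), 'force': array([-0.4342314 , -0.58528442,  0.39588661]), 'ft_torque': array([ 0.00653825, -0.05640236, -0.00697379]), 'opening': 0.9994644586430943} 0.025
scene {'mtx': array([[577.04813416,   0.        , 323.81960506],
       [  0.        , 577.04813416, 243.47061017],
       [  0.        ,   0.        ,   1.        ]]), 'D': array([-0.04291974,  0.        ,  0.        ,  0.        ,  0.        ]), 'eye': array([1.19323457, 1.06799393, 1.12358329]), 'orientation': array([0.23044293, 0.12429993, 0.4301252 , 0.86396638])}
top {'mtx': array([[529.93198121,   0.        , 324.28039772],
       [  0.        , 529.93198121, 241.92207524],
       [  0.        ,   0.        ,   1.        ]]), 'D': array([-0.14995965,  0.        ,  0.        ,  0.        ,  0.        ]), 'eye': array([3.60603555e-01, 1.02379522e-03, 1.78395351e+00]), 'orientation': array([ 0.70808132,  0.03634398, -0.04757378, -0.70358844])}
```

View pics/scene0.png

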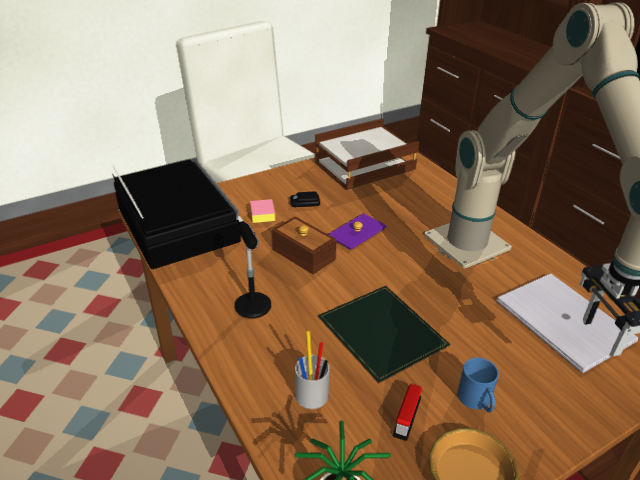

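View pics/top0.png

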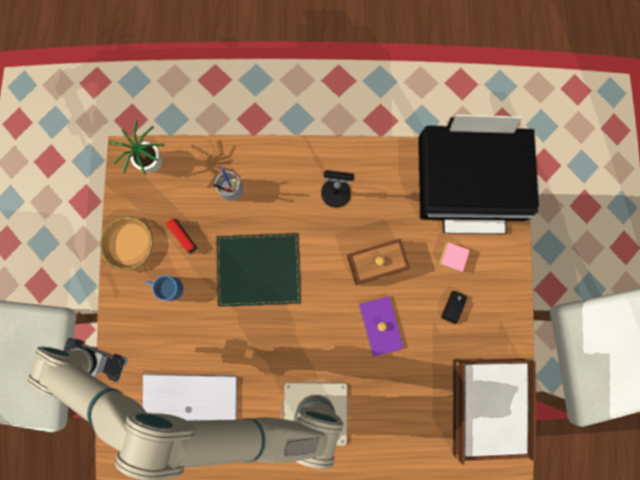

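```bash
cat > h.py <<'E'
import numpy as np,cv2
from cell import *
from scipy.spatial.transform import Rotation as R
def cam(d):
    q=d["orientation"]; return R.from_quat([q[1],q[2],q[3],q[0]]).as_matrix(),np.array(d["eye"]),np.array(d["mtx"]),np.array(d["D"])
def proj(d,P):
    Rm,e,K,D=cam(d); C=(np.atleast_2d(P)-e)@Rm; C=C*[1,-1,-1]
    return cv2.projectPoints(C.reshape(-1,1,3),np.zeros(3),np.zeros(3),K,D)[0].reshape(-1,2)
def ray(d,uv):
    Rm,e,K,D=cam(d); n=cv2.undistortPoints(np.array(uv,float).reshape(-1,1,2),K,D).reshape(-1,2)
    v=np.c_[n[:,0],-n[:,1],-np.ones(len(n))]@Rm.T; return e,v/np.linalg.norm(v,axis=1)[:,None]
def onz(d,uv,z):
    e,v=ray(d,uv); return e+v*((z-e[2])/v[:,2])[:,None]
def crop(d,c,w,h,s,fn):
    x,y=int(c[0]-w/2),int(c[1]-h/2); x=max(x,0);y=max(y,0)
    im=d["img"][y:y+h,x:x+w,::-1]; cv2.imwrite(fn,cv2.resize(im,None,fx=s,fy=s,interpolation=cv2.INTER_CUBIC)); print(fn,"origin",x,y,"scale",s)
E
python3 - <<'E'
from h import *
import pickle
ds={}
for n in("scene","top"):
    L=[get_image(n) for _ in range(3)]; d=L[0]; print(np.abs(L[0]["img"].astype(int)-L[1]["img"]).mean())
    d["avg"]=np.mean([l["img"] for l in L],0); ds[n]=d
pickle.dump(ds,open("start.pkl","wb"))
for n in("scene","top"):
    for o in ["box","lid","lid_knob","pad","webcam","webcam_lens"]:
        r=regions_of(n,o)
        print(n,o,[(round(x["conf"],2),np.round(x["centre"],1),int(x["mask"].sum())) for x in r[:3]])
        for i,x in enumerate(r[:2]): np.save(f"m_{n}_{o}_{i}.npy",x["mask"])
crop(ds["scene"],(250,265),100,125,6.4/1.4,"pics/s_web.png")
crop(ds["top"],(337,190),80,60,10,"pics/t_web.png")
crop(ds["scene"],(330,240),160,100,5,"pics/s_box.png")
crop(ds["top"],(380,290),120,150,4,"pics/t_box.png")
E
```

```text
0.41884331597222224
1.0693934461805557
scene box [(0.89, array([303.9, 255.6]), 1111)]
scene lid [(0.92, array([305.7, 235. ]), 1284), (0.56, array([357. , 230.7]), 1090)]
scene lid_knob [(0.93, array([303.4, 233.9]), 1242), (0.93, array([353.4, 233.1]), 1108)]
scene pad [(0.88, array([382.5, 333.5]), 6755)]
scene webcam [(0.77, array([253.7, 299.4]), 1261)]
scene webcam_lens [(0.81, array([246.6, 235.3]), 305)]
top box []
top lid [(0.89, array([379.5, 260.4]), 1722), (0.68, array([382.2, 323.8]), 1617)]
top lid_knob [(0.95, array([382. , 328.2]), 1605), (0.64, array([378.8, 258.6]), 1700), (0.28, array([354.4, 276.7]), 14)]
top pad [(0.71, array([260.5, 269.3]), 5924)]
top webcam [(0.96, array([336.4, 192.7]), 937), (0.74, array([354.4, 273.9]), 15)]
top webcam_lens [(0.71, array([335.8, 192.1]), 906), (0.61, array([340.6, 174.9]), 248)]
pics/s_web.png origin 200 202 scale 4.571428571428572
pics/t_web.png origin 297 160 scale 10
pics/s_box.png origin 250 190 scale 5
pics/t_box.png origin 320 215 scale 4
```

View pics/s_web.png

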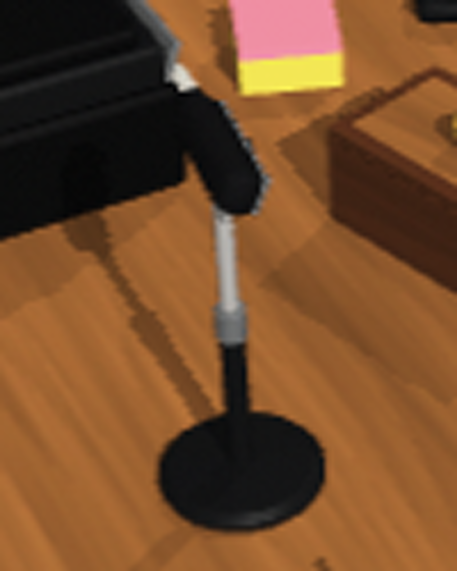

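View pics/t_web.png

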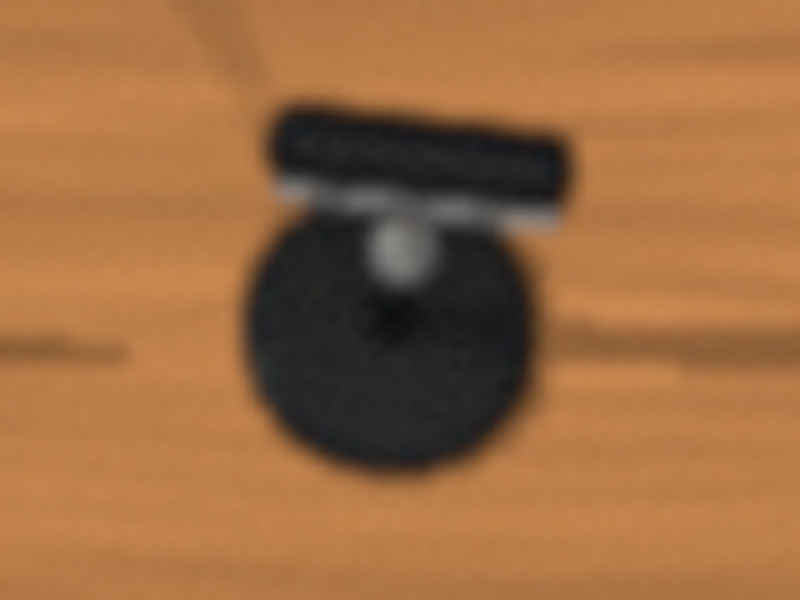

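View pics/s_box.png

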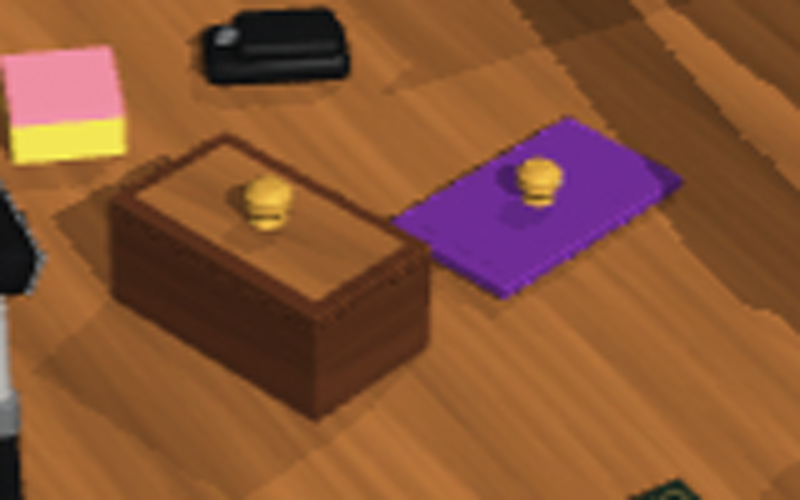

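View pics/t_box.png

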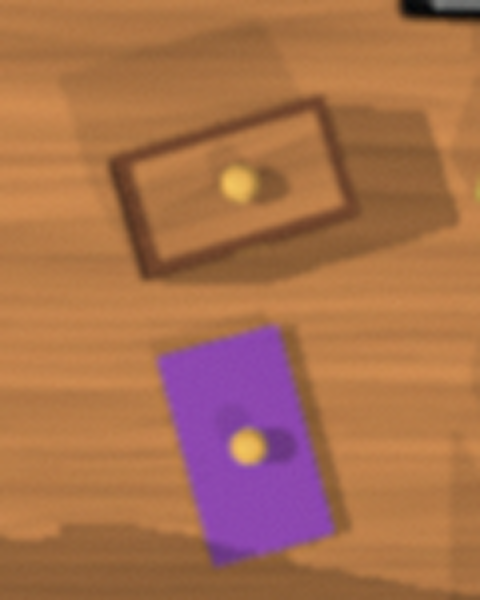

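```bash
python3 - <<'E'
from h import *
import pickle
ds=pickle.load(open("start.pkl","rb"))
t,s=ds["top"],ds["scene"]
print("nadir",proj(t,[[0.36,0,0]]))
b=onz(t,[[336.3,192.5]],0.004)[0]; b2=onz(s,[[253,303.5]],.008)[0]; print("base",b,b2)
for h in (0,.1,.2,.246,.26): print(h,proj(t,[[b[0],b[1],h]]),proj(s,[[b[0],b[1],h]]))
k=onz(t,[[379.5,260.7]],.1)[0]; k2=onz(s,[[303.5,230]],.1)[0]; print("knob",k,k2)
print("pad",onz(t,[[260.5,269.3]],.004),onz(s,[[382.5,333.5]],.004))
for n,d in ds.items():
    m=np.load(f"m_{n}_pad_0.npy").astype(np.uint8)
    r=cv2.minAreaRect(np.argwhere(m)[:,::-1].astype(np.float32)); c=onz(d,cv2.boxPoints(r),.004); print(n,np.round(c[:,:2],3).tolist())
m=np.load("m_top_lid_0.npy"); c=cv2.boxPoints(cv2.minAreaRect(np.argwhere(m)[:,::-1].astype(np.float32))); print(c, np.round(onz(t,c,.08)[:,:2],3).tolist())
E
```

```text
nadir [[315.94088619 305.17151863]]
base [ 0.74395794 -0.06699819  0.004     ] [ 0.74231589 -0.06220314  0.008     ]
0 [[336.25500056 192.74521447]] [[251.92494758 304.76492647]]
0.1 [[337.44167919 186.27830959]] [[249.77712671 277.85046561]]
0.2 [[338.77200554 179.02768402]] [[247.47446322 248.79196592]]
0.246 [[339.43950792 175.38926162]] [[246.35903799 234.6388097 ]]
0.26 [[339.65029928 174.24022977]] [[246.01216552 230.22712023]]
knob [ 0.50242969 -0.20218378  0.1       ] [ 0.50712028 -0.19339723  0.1       ]
pad [[0.47873993 0.18738567 0.004     ]] [[0.48754403 0.21157575 0.004     ]]
scene [[0.607, 0.066], [0.324, -0.048], [0.354, 0.333], [0.596, 0.396]]
top [[0.594, 0.345], [0.607, 0.063], [0.366, 0.051], [0.353, 0.329]]
[[347.76147 252.8716 ]
 [400.42206 237.07344]
 [409.7248  268.08264]
 [357.0642  283.8808 ]] [[0.529, -0.102], [0.582, -0.274], [0.481, -0.303], [0.429, -0.132]]
```

```bash
python3 - <<'E'
from h import *
import pickle
ds=pickle.load(open("start.pkl","rb"))
for n,c in(("scene",(247,234)),("top",(339,177))):
    d=dict(ds[n]); a=d["avg"]; d["img"]=np.clip((a/255)**.5*255,0,255).astype(np.uint8)
    crop(d,c,50,44,13,f"pics/{n}_head.png")
E
```

```text
pics/scene_head.png origin 222 212 scale 13
pics/top_head.png origin 314 155 scale 13
```

View pics/scene_head.png

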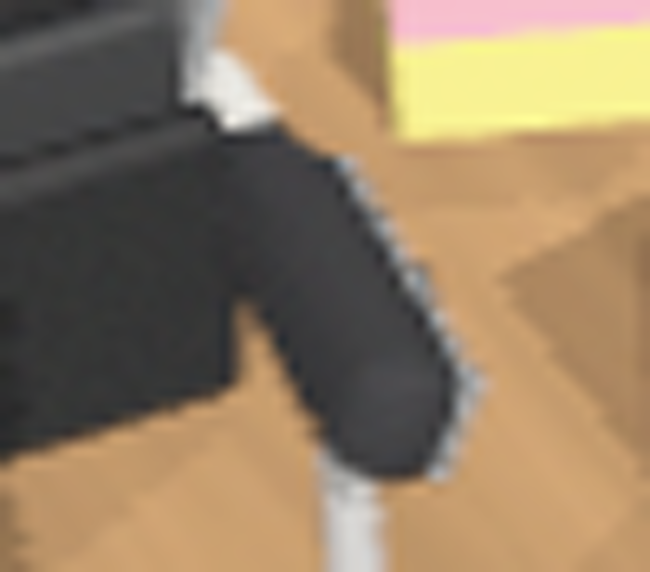

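View pics/top_head.png

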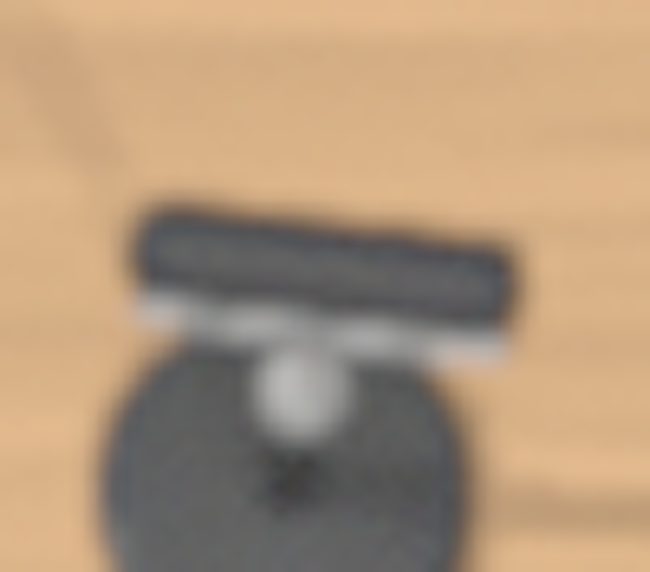

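```bash
cat > ov.py <<'E'
from h import *
import pickle,sys
ds=pickle.load(open("start.pkl","rb"))
def head(hx,hy,yaw,tilt,r,xf,depth=26,n=16,hz=.246):
    # returns front outline, back outline in world ; head frame looks along -x
    a=[]
    for cy,cz,a0 in((47-r,15-r,0),(-47+r,15-r,90),(-47+r,-15+r,180),(47-r,-15+r,270)):
        for th in np.radians(np.linspace(a0,a0+90,n)): a.append((cy+r*np.cos(th),cz+r*np.sin(th)))
    a=np.array(a)
    # forward=-x tilted downward by tilt: rotation about y so that -x axis-> (-cos t,0,-sin t): x axis=(cos t,0,sin t), z=(-sin t,0,cos t)
    c,s=np.cos(tilt),np.sin(tilt); M=np.array([[c,0,-s],[0,1,0],[s,0,c]])
    cy,sy=np.cos(yaw),np.sin(yaw); Z=np.array([[cy,-sy,0],[sy,cy,0],[0,0,1]])
    def w(xx): return (np.c_[np.full(len(a),xx),a]/1000)@(Z@M).T+[hx,hy,hz]
    return w(-xf),w(-xf+depth)
E
python3 - <<'E'
from ov import *
t=ds["top"]
p=onz(t,[[314+150/13,155+207/13],[314+510/13,155+240/13]],.258); v=p[1]-p[0]; print("head y-axis",v, np.linalg.norm(v)); yaw=np.arctan2(v[0],-v[1]); print("yaw deg",np.degrees(yaw))
yaw=np.arctan2(-v[0],-v[1])*-1
# own +y = left => -v ; y axis dir=(-sin yaw,cos yaw)
yaw=np.arctan2(v[0],-v[1]); print(np.degrees(yaw))
for n,o in(("scene",(222,212)),("top",(314,155))):
    a=np.clip((ds[n]["avg"]/255)**.5*255,0,255).astype(np.uint8)[o[1]:o[1]+44,o[0]:o[0]+50,::-1]
    big=cv2.resize(a,None,fx=8,fy=8,interpolation=cv2.INTER_CUBIC); out=[]
    for tl in(8,18,28):
        b=big.copy()
        f,k=head(.744,-.066,yaw,np.radians(tl),8,15)
        for q,c in((f,(0,0,255)),(k,(0,255,0))):
            P=((proj(ds[n],q)-o+.5)*8).astype(np.int32); cv2.polylines(b,[P],True,c,1)
        out.append(b)
    cv2.imwrite(f"pics/ov_{n}.png",cv2.resize(np.hstack(out),(800,235)) if 0 else np.hstack(out)[:, :1200])
a=cv2.imread("pics/ov_scene.png");b=cv2.imread("pics/ov_top.png"); cv2.imwrite("pics/ov1.png",cv2.resize(np.vstack([a,b]),(800,470)))
E
```

```text
head y-axis [-0.00684206 -0.0819455   0.        ] 0.08223064258795044
yaw deg -4.772851941345684
-4.772851941345684
```

View pics/ov1.png

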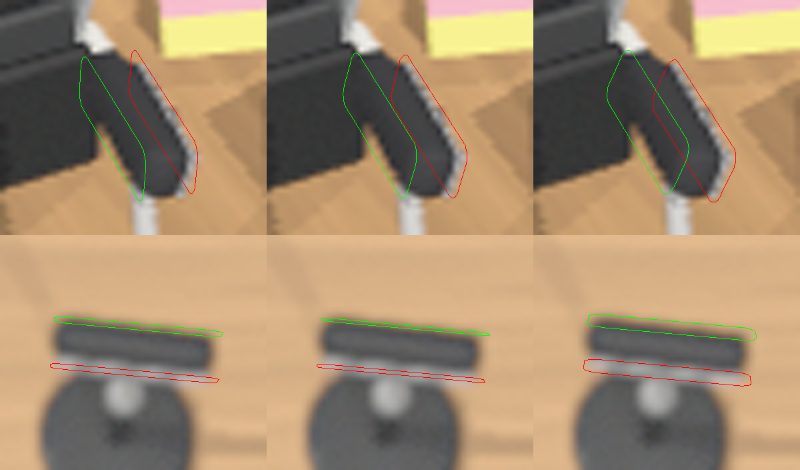

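```bash
python3 - <<'E'
from ov import *
# base ellipse fit: top edge disc radius 52, dark pixels
for n,c,w in(("top",(336,193),24),("scene",(252,305),26)):
    d=ds[n]; g=d["avg"].mean(2); 
    y0,x0=c[1]-w,c[0]-w; sub=cv2.resize(g[y0:y0+2*w,x0:x0+2*w],None,fx=4,fy=4,interpolation=cv2.INTER_CUBIC)
    m=(sub<65).astype(np.uint8); k,l,st,ce=cv2.connectedComponentsWithStats(m); i=1+np.argmax(st[1:,4]); m=(l==i).astype(np.uint8)
    m=cv2.morphologyEx(m,cv2.MORPH_OPEN,np.ones((25,25)))
    ct=max(cv2.findContours(m,0,1)[0],key=len); 
    P=ct.reshape(-1,2)/4-.375+[x0,y0]
    if n=="top": P=P[P[:,1]>185]
    else: P=P[P[:,1]>296]
    for z in(0,.008,.012):
        W=onz(d,P,z)[:,:2]; A=np.c_[2*W,np.ones(len(W))]; s=np.linalg.lstsq(A,(W**2).sum(1),rcond=None)[0]
        print(n,z,s[:2],np.sqrt(s[2]+s[0]**2+s[1]**2))
E
```

```text
top 0 [ 0.73805741 -0.06533722] 0.04509289267308419
top 0.008 [ 0.73636475 -0.06503963] 0.04489067712241437
top 0.012 [ 0.73551842 -0.06489084] 0.04478956934707992
scene 0 [ 0.74288868 -0.0663199 ] 0.05298419624347449
scene 0.008 [ 0.74609518 -0.0582435 ] 0.052606944664125695
scene 0.012 [ 0.74769843 -0.0542053 ] 0.05241831887445635
```

```bash
python3 - <<'E'
from ov import *
from scipy.ndimage import map_coordinates
from scipy.optimize import least_squares
for n in("top","scene"):
    d=ds[n]; g=d["avg"].mean(2)
    for z in (0,.01):
        c=np.array([.744,-.065]); 
        for it in range(4):
            pts=[]
            for th in np.radians(np.arange(0,360,6)):
                rr=np.linspace(.030,.070,81); P=np.c_[c[0]+rr*np.cos(th),c[1]+rr*np.sin(th),np.full(81,z)]
                uv=proj(d,P); v=map_coordinates(g,[uv[:,1],uv[:,0]],order=1)
                dv=np.gradient(cv2.GaussianBlur(v.reshape(-1,1),(1,9),0).ravel() if 0 else np.convolve(v,np.ones(7)/7,"same"))
                dv[:5]=0;dv[-5:]=0
                i=np.argmax(dv); 
                if dv[i]>1.5: pts.append((th,rr[i],*P[i,:2]))
            p=np.array(pts); W=p[:,2:]
            f=lambda s:np.hypot(W[:,0]-s[0],W[:,1]-s[1])-s[2]
            r=least_squares(f,[*c,.052],loss="soft_l1",f_scale=.001); c=r.x[:2]
        print(n,z,r.x,len(p),np.std(f(r.x)))
        # angular limited
        front=np.cos(p[:,0])<.2 if n=="top" else p[:,0]>-9
        f=lambda s:np.hypot(W[front,0]-s[0],W[front,1]-s[1])-.052
        r=least_squares(f,c,loss="soft_l1",f_scale=.001); print("   r52",r.x,front.sum())
E
```

```text
top 0 [ 0.74361638 -0.06462073  0.05085575] 56 0.0022913840380972225
   r52 [ 0.74534764 -0.06478969] 33
top 0.01 [ 0.74144502 -0.06416499  0.05051689] 56 0.0022762082688668668
   r52 [ 0.74363086 -0.0643872 ] 33
scene 0 [ 0.74194484 -0.06751617  0.05357345] 58 0.0013712300533300834
   r52 [ 0.74205871 -0.06737802] 58
scene 0.01 [ 0.74595423 -0.05742186  0.05310631] 58 0.001373536386890878
   r52 [ 0.74600384 -0.05739261] 58
```

```bash
cat > fit.py <<'E'
from ov import *
from scipy.optimize import least_squares, minimize
s,t=ds["scene"],ds["top"]
S=8
def maskpoly(d,P,o,w,h):
    m=np.zeros((h*S,w*S),np.uint8); hull=cv2.convexHull(((proj(d,P)-o+.5)*S-.5).astype(np.float32)); cv2.fillConvexPoly(m,np.round(hull).astype(np.int32),255)
    return m
def soft(m,w,h,sig):
    m=cv2.GaussianBlur(m.astype(np.float32)/255,(0,0),sig*S); return cv2.resize(m,(w,h),interpolation=cv2.INTER_AREA)
# observed occupancy: scene, classify by saturation (wood saturated, head grey)
def occ(d,o,w,h):
    a=d["avg"][o[1]:o[1]+h,o[0]:o[0]+w]; return a
oS=(222,212);oT=(314,155);w,h=50,44
aS,aT=occ(s,oS,w,h),occ(t,oT,w,h)
def satur(a): return (a[:,:,0]-a[:,:,2])  # red - blue: wood ~ 90+, grey 0
E
python3 - <<'E'
from fit import *
np.set_printoptions(linewidth=250)
print(satur(aS).astype(int)[8:40,10:40]); print(aS.mean(2).astype(int)[8:40,10:40])
print(satur(aT).astype(int)[12:32,8:44:2]); print(aT.mean(2).astype(int)[12:32,8:44:2])
E
```

```text
[[  0   0   0   0   0   0   6  13  15  15  40  82 105 104 106 109 111 112 108  82 117 157 158 158 158 158 158 158 158 158]
 [  0  -1   0  -1   0   0   0  14  12   7   3  32  86 105 104 105 108 110 110  86 114 157 158 158 158 158 158 158 159 158]
 [  0   0   0   0   0   0   0  -1  -1  -1  -1  -1  34  87 105 104 105 108 109 106 120 149 155 147 144 144 144 135 128 113]
 [  0   1   0   0   0   0  -1  -2   0  -1  -1   0   0  13  59  94 103 105 108 107 104 101 100 101 104 104 106 109 110 108]
 [  1   0   0   0   0   0   0  -1  -1  -1  -1   0   0  -1   0   0  -1  58 105 108 106 103 101 101 102 105 106 106 108 110]
 [  0   0   0  -1   0   0   0   0  -1   0   0   0   0   0  -1   0   0  36  84 104 106 104 102 102 101 102 103 106 107 109]
 [  0   0   0   0   0   0   0   0   0  -1   0  -1  -1   0   0  -1   0  -2  41  94 104 105 103 103 102 102 104 104 105 109]
 [  0   0   0   0   0   0   0   0  -1  -1   0  -1   0   0   0   0   0  -1  37  83 104 104 102 102 103 102 102 104 106 107]
 [  0   0   0   0   0   0   0   0   0   0   0   0   0  -2   0   0  -1  -1   0  32  96 110 109 113 114 115 115 116 11
[... 9075 characters left out ...]
 35  37  36  29  83 127]
 [124 110 105  78  56  59  59  48  35  31  30  30  29  31  30  30  88 128]
 [124 123 123  91  78  92  96  77  60  58  60  49  40  33  31  36  97 127]
 [119 118 106  75  74  96  99  89  79  90  98  80  68  67  60  65 106 123]
 [121 109  82  48  48  63  74  87  84  94 102  89  89 108 107 103 113 120]
 [122  96  57  32  30  34  70 106  90  73  68  66  82 125 129 122 119 121]
 [120  78  37  32  30  31  89 126 101  69  36  40  58 106 126 126 126 125]
 [112  59  32  34  30  34  97 132 106  72  31  29  34  79 115 126 128 128]
 [ 98  43  33  35  32  33  96 129 106  70  33  32  30  59 104 124 127 130]
 [ 81  34  34  34  33  34  83 121 105  63  32  33  32  44  92 121 126 128]]
```

```bash
cat >> fit.py <<'E'
gS,gT=aS.mean(2),aT.mean(2)
# occupancy estimates 0..1
totS=np.clip(1-satur(aS)/103,0,1); totT=np.clip(1-satur(aT)/113,0,1)
yy,xx=np.mgrid[0:h,0:w]
wS=np.ones((h,w)); wS[(xx<20)&(yy<32)]=0; wS[yy<12]=0; wS[(yy>=35)&(xx<31)]=0; wS[(xx>32)&(yy<12)]=0; wS[(xx>=39)]=0
wS[yy>=42]=0
wT=np.ones((h,w)); wT[yy>25]=0; 
darkS=np.clip((85-gS)/(85-17),0,1); 
darkT=np.clip((115-gT)/(115-30),0,1)
wTd=wT.copy(); wTd[(yy>23)]=0
wTd[(yy>20)&(xx>17)]*=0
def rbox(hw,hh,r,x,n=10):
    a=[]
    for cy,cz,a0 in((hw-r,hh-r,0),(-hw+r,hh-r,90),(-hw+r,-hh+r,180),(hw-r,-hh+r,270)):
        for th in np.radians(np.linspace(a0,a0+90,n)): a.append((x,cy+r*np.cos(th),cz+r*np.sin(th)))
    return np.array(a)
def frame(yaw,tilt):
    c,s_=np.cos(tilt),np.sin(tilt); M=np.array([[c,0,-s_],[0,1,0],[s_,0,c]])
    cy,sy=np.cos(yaw),np.sin(yaw); return np.array([[cy,-sy,0],[sy,cy,0],[0,0,1]])@M
def model(p):
    hx,hy,yaw,tilt,xb,xd,xf,r,hw,shw,shh,dz=p
    F=frame(np.radians(yaw),np.radians(tilt)); O=np.array([hx,hy,.246+dz/1000])
    r=min(r,14.9); 
    dk=np.r_[rbox(hw,15,r,-xd),rbox(hw,15,r,xb)]/1000@F.T+O
    sv=np.r_[rbox(shw,shh,min(r,shh-.1),-xd),rbox(shw,shh,min(r,shh-.1),-xf)]/1000@F.T+O
    return dk,sv
def cost(p,full=False):
    dk,sv=model(p); c=[]
    for d,o,tot,dark,wt,wd,sig in((s,oS,totS,darkS,wS,wS,.25),(t,oT,totT,darkT,wT,wTd,.9)):
        a=maskpoly(d,dk,o,w,h); b=maskpoly(d,sv,o,w,h)
        c.append((((soft(np.maximum(a,b),w,h,sig)-tot)**2)*wt).sum())
        # silver visible where in front: top/side views -> dark visible = dk region nearer; approximate dark occludes silver
        c.append((((soft(a,w,h,sig)-dark)**2)*wd).sum())
    pr=((p[0]-.744)/.002)**2+((p[1]+.0645)/.002)**2+((p[11])/2)**2
    return (c if full else sum(c)+.3*pr)
E
cat > runfit.py <<'E'
from fit import *
best=[]
for tl in(6,10,14,18,22,26,30):
    p0=np.array([.744,-.0645,-4.8,tl,13,13,16,10,46,45,14,0.])
    idx=[0,1,2,4,5,6,7,8,9,10,11]; sc=np.array([.002,.002,2,2,2,2,3,2,2,2,2])
    def f(q):
        p=p0.copy(); p[idx]+=q*sc; return cost(p)
    r=minimize(f,np.zeros(11),method="Powell",options=dict(maxiter=6,xtol=.02,ftol=1e-4))
    p=p0.copy();p[idx]+=r.x*sc; print(tl,round(r.fun,2),np.round(cost(p,True),2),np.round(p,3),flush=True)
E
timeout 500 python3 runfit.py
```

```text
6 50.83 [22.66 23.65  2.78  1.65] [ 0.743 -0.064 -6.102  6.    10.029  8.981 14.741  6.112 44.417 42.354
 11.168  0.412]
10 56.58 [24.05 23.66  5.84  2.92] [ 0.743 -0.064 -6.511 10.     9.871  8.833 14.199 10.301 45.091 43.52
 12.381  0.421]
14 64.65 [26.61 26.88  7.13  3.96] [ 0.745 -0.064 -6.037 14.     9.099 10.184 15.896 11.149 44.746 43.723
 12.471  0.1  ]
18 60.01 [26.02 25.67  5.04  3.19] [ 0.744 -0.064 -5.999 18.     8.908  8.879 15.872 10.093 45.785 43.542
 11.16   1.036]
22 59.77 [25.97 27.69  3.78  2.29] [ 0.743 -0.065 -6.228 22.     9.371  8.02  14.477  8.238 44.722 42.955
 12.643 -0.477]
26 59.0 [23.7  25.68  6.36  3.07] [ 0.743 -0.066 -6.061 26.     8.85   6.688 13.35   9.501 46.764 45.416
 12.887 -0.395]
30 56.02 [23.38 25.26  4.27  2.61] [ 0.742 -0.064 -5.314 30.     9.806  3.746 10.718 10.292 46.433 44.29
 13.302 -0.354]
```

```bash
cat > vis.py <<'E'
from fit import *
def vis(ps,fn,k=12):
    rows=[]
    for d,o,a in((s,oS,aS),(t,oT,aT)):
        big=cv2.resize(np.clip((a/255)**.5*255,0,255).astype(np.uint8)[:,:,::-1],None,fx=k,fy=k,interpolation=cv2.INTER_NEAREST); out=[]
        for p in ps:
            b=big.copy()
            for P,c in zip(model(p),((0,255,0),(0,0,255))):
                hull=cv2.convexHull(proj(d,P).astype(np.float32)); cv2.polylines(b,[np.round((hull-o+.5)*k).astype(np.int32)],True,c,1)
            out.append(b)
        rows.append(np.hstack(out))
    im=np.vstack(rows); f=min(800/im.shape[1],600/im.shape[0]); cv2.imwrite(fn,cv2.resize(im,None,fx=f,fy=f,interpolation=cv2.INTER_AREA))
E
python3 - <<'E'
from vis import *
vis([[.743,-.064,-6.1,6,10,9,14.7,6.1,44.4,42.4,11.2,.4],[.743,-.066,-6.06,26,8.85,6.7,13.3,9.5,46.8,45.4,12.9,-.4]],"pics/vis1.png")
p=np.array([.743,-.064,-6.1,6,10,9,14.7,6.1,44.4,42.4,11.2,.4])
dk,sv=model(p); a=maskpoly(s,dk,oS,w,h); b=maskpoly(s,sv,oS,w,h)
r=((soft(np.maximum(a,b),w,h,.25)-totS)*wS); np.set_printoptions(linewidth=250)
print((r*10).round().astype(int)[10:43,8:42])
E
```

```text
[[0 0 0 ... 0 0 0]
 [0 0 0 ... 0 0 0]
 [0 0 0 ... 0 0 0]
 ...
 [0 0 0 ... 0 0 0]
 [0 0 0 ... 0 0 0]
 [0 0 0 ... 0 0 0]]
```

View pics/vis1.png

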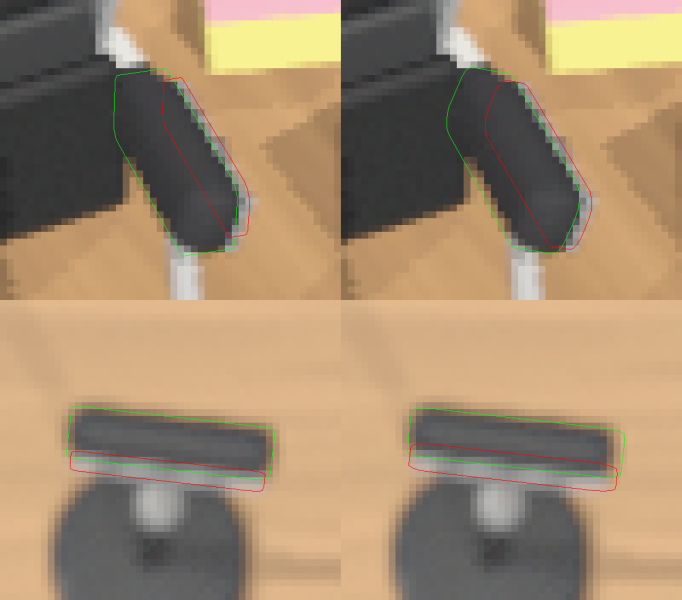

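```bash
python3 - <<'E'
from fit import *
yaw=np.radians(-5.5)
for tl in range(4,34,4):
    F=frame(yaw,np.radians(tl)); O=np.array([.744,-.0645,.246])
    P=np.array([[-15,46,15],[-15,46,-15],[-15,-46,15]])/1000@F.T+O
    u=proj(s,P)-oS; d=u[1]-u[0]; e=u[2]-u[0]
    ut=proj(t,P)-oT; print(tl,u.round(1).tolist(),"near slope",round(d[0]/d[1],3),"top slope",round(e[0]/e[1],3), "top cam",ut.round(1).tolist())
E
```

```text
4 [[36.3, 27.0], [36.2, 36.7], [24.6, 8.0]] near slope -0.018 top slope 0.621 top cam [[8.7, 22.9], [8.7, 24.6], [39.8, 26.1]]
8 [[36.7, 27.3], [35.8, 37.1], [24.9, 8.3]] near slope -0.098 top slope 0.621 top cam [[8.7, 23.3], [8.7, 24.3], [39.7, 26.5]]
12 [[37.1, 27.6], [35.3, 37.5], [25.3, 8.6]] near slope -0.176 top slope 0.622 top cam [[8.7, 23.7], [8.8, 23.9], [39.7, 26.9]]
16 [[37.4, 27.9], [34.9, 37.8], [25.6, 8.9]] near slope -0.253 top slope 0.622 top cam [[8.6, 24.0], [8.8, 23.6], [39.6, 27.2]]
20 [[37.7, 28.3], [34.4, 38.1], [25.8, 9.3]] near slope -0.33 top slope 0.622 top cam [[8.6, 24.3], [8.8, 23.2], [39.6, 27.5]]
24 [[37.9, 28.7], [33.9, 38.5], [26.1, 9.7]] near slope -0.408 top slope 0.622 top cam [[8.6, 24.6], [8.9, 22.8], [39.5, 27.8]]
28 [[38.1, 29.1], [33.4, 38.7], [26.3, 10.1]] near slope -0.487 top slope 0.622 top cam [[8.6, 24.9], [8.9, 22.4], [39.5, 28.1]]
32 [[38.3, 29.5], [32.9, 39.0], [26.5, 10.5]] near slope -0.568 top slope 0.622 top cam [[8.5, 25.1], [9.0, 22.0], [39.4, 28.3]]
```

```bash
python3 - <<'E'
from fit import *
b=satur(aS)
pts=[]
for r in range(14,38):
    v=b[r]; 
    for c in range(38,24,-1):
        if v[c]<52: 
            pts.append((r,c+(52-v[c])/(v[c+1]-v[c]))); break
P=np.array(pts); print(P.round(2).tolist())
L1=P[(P[:,0]<=28)]; L2=P[(P[:,0]>=31)&(P[:,0]<=36)]
p1=np.polyfit(L1[:,0],L1[:,1],1);p2=np.polyfit(L2[:,0],L2[:,1],1); print(p1,p2, np.std(np.polyval(p1,L1[:,0])-L1[:,1]),np.std(np.polyval(p2,L2[:,0])-L2[:,1]))
r=(p2[1]-p1[1])/(p1[0]-p2[0]); print("corner",np.polyval(p1,r),r)
# columnwise lower boundary
for c in range(30,38):
    v=b[:,c]; rr=[k for k in range(30,42) if v[k]<52]; k=max(rr) if rr else 0; print(c,k+(52-v[k])/(v[k+1]-v[k]) if rr else None)
for p in([.744,-.0645,-5.5,18,0,13,15,2,46,46,13,0],):
    pass
print("hinge",proj(s,[[.744,-.0645,.246]])-oS)
E
```

```text
[[14.0, 28.2], [15.0, 28.32], [16.0, 29.31], [17.0, 29.74], [18.0, 30.2], [19.0, 30.74], [20.0, 32.2], [21.0, 32.59], [22.0, 32.96], [23.0, 33.21], [24.0, 33.73], [25.0, 34.17], [26.0, 35.02], [27.0, 35.16], [28.0, 36.35], [29.0, 36.75], [30.0, 36.47], [31.0, 36.08], [32.0, 35.47], [33.0, 35.26], [34.0, 34.76], [35.0, 34.52], [36.0, 34.17], [37.0, 28.67]]
[ 0.57369686 20.07761891] [-0.36701082 47.33775426] 0.2873369743061963 0.08497107030745399
corner 36.702394551293786 28.97832775505401
30 36.66028708133971
31 36.49420849420849
32 36.34241245136187
33 36.53962264150943
34 36.17142857142857
35 33.47872340425532
36 31.126126126126128
37 None
hinge [[24.74313338 23.14021056]]
```

```bash
python3 - <<'E'
from fit import *
# top: head long edge line: dark upper boundary (vs wood), subpixel
b=satur(aT); pts=[]
for c in range(13,38):
    v=b[:,c]
    for r in range(10,24):
        if v[r]>55>=v[r+1]: pts.append((c,r+(v[r]-55)/(v[r]-v[r+1])));break
P=np.array(pts); k=np.polyfit(P[3:-2,0],P[3:-2,1],1); print("dark upper",k)
W=onz(t,[[oT[0]+14,oT[1]+np.polyval(k,14)],[oT[0]+36,oT[1]+np.polyval(k,36)]],.258); v=W[1]-W[0]; print("yaw",np.degrees(np.arctan2(v[0],-v[1])))
# silver lower/upper: brightness centroid in strip along columns
g=gT; cen=[]
for c in list(range(16,20))+list(range(26,32)):
    r=np.arange(19,29); x=np.clip(g[r,c]-40,0,None); cen.append((c,(r*x).sum()/x.sum()))
C=np.array(cen); print(C.round(2).tolist()); kk=np.polyfit(C[:,0],C[:,1],1); print(kk)
for yaw in(-8,-6.5,-5,-3.5):
    F=frame(np.radians(yaw),np.radians(22)); O=np.array([.744,-.0645,.246])
    Q=np.array([[-15,46,12],[-15,46,-12],[-15,-46,12]])/1000@F.T+O; u=proj(s,Q); e=u[2]-u[0]; d=u[1]-u[0]; ut=proj(t,Q); f=ut[2]-ut[0]
    print(yaw,"scene top",e[0]/e[1],"near",d[0]/d[1],"topcam",f[1]/f[0])
def res(q):
    xf,hw,hh,tl,yaw,dx,dy=q
    F=frame(np.radians(yaw),np.radians(tl)); O=np.array([.744+dx/1000,-.0645+dy/1000,.246])
    Q=np.array([[-xf,hw,hh],[-xf,hw,-hh],[-xf,-hw,hh],[-xf+1.5,0,hh]])/1000@F.T+O; u=proj(s,Q)-oS; ut=proj(t,Q)-oT
    d=u[1]-u[0];f=ut[2]-ut[0]
    return np.r_[(u[0]-[36.70,28.98])/.3,(u[1][1]-36.9)/.5,(d[0]/d[1]+.367)/.025,(ut[3][1]-np.polyval(kk,ut[3][0]))/.4,(f[1]/f[0]-kk[0])/.015,(f[1]/f[0]-k[0])/.01,dx/1.5,dy/1.5,(xf-15)/3]
r=least_squares(res,[15,45,12,18,-5,0,0]); print(r.x.round(2),res(r.x).round(2)); print(np.sqrt(np.diag(np.linalg.inv(r.jac.T@r.jac))).round(2))
E
```

```text
dark upper [ 0.12041552 13.5225284 ]
yaw -6.450863342251871
[[16.0, 24.36], [17.0, 24.53], [18.0, 24.55], [19.0, 24.85], [26.0, 26.03], [27.0, 25.65], [28.0, 25.58], [29.0, 25.62], [30.0, 25.73], [31.0, 25.97]]
[ 0.10303257 22.80366147]
-8 scene top 0.5322962185924747 near -0.3785158673825496 topcam 0.14713486354176344
-6.5 scene top 0.5844565526921335 near -0.37267467816279076 topcam 0.12116734703223936
-5 scene top 0.6377758896784979 near -0.3666259318708737 topcam 0.09535614115183172
-3.5 scene top 0.6923684785288851 near -0.3603771576904088 topcam 0.06966463689224008
[ 1.465e+01  4.346e+01  1.208e+01  2.183e+01 -6.170e+00  1.600e-01
 -2.000e-02] [ 0.1  -0.02 -0.07 -0.02 -0.09  0.83 -0.49  0.11 -0.01 -0.12]
[1.58 2.1  0.86 1.27 0.47 1.29 1.5 ]
```

```bash
cat > box.py <<'E'
from h import *
def boxpts(cx,cy,yaw,dims,z0,z1,oy=0):
    c,s=np.cos(yaw),np.sin(yaw); a,b=dims[0]/2,dims[1]/2
    q=np.array([[-a,-b],[a,-b],[a,b],[-a,b]]); xy=q@np.array([[c,s],[-s,c]])+[cx,cy]
    return np.r_[np.c_[xy,[z0]*4],np.c_[xy,[z1]*4]]
def draw(im,d,P,o,k,col):
    u=np.round((proj(d,P)-o+.5)*k).astype(int)
    for i in range(4):
        for a,b in((i,(i+1)%4),(4+i,4+(i+1)%4),(i,4+i)): cv2.line(im,tuple(map(int,u[a])),tuple(map(int,u[b])),col,1)
E
cat > ovbox.py <<'E'
from box import *
import pickle,sys
ds=pickle.load(open("start.pkl","rb"))
cx,cy,yw=map(float,sys.argv[1:4])
out=[]
for n,o,w in(("top",(330,222),100),("scene",(255,195),100)):
    k=4 if 0 else 4
    im=cv2.resize(ds[n]["img"][o[1]:o[1]+90,o[0]:o[0]+w,::-1],None,fx=4,fy=4,interpolation=cv2.INTER_CUBIC)
    draw(im,ds[n],boxpts(cx,cy,np.radians(yw),(.104,.18),0,.08),o,4,(0,255,0))
    th=np.linspace(0,6.3,30); 
    for z,r in((.065+.033,.015),(.108,.006)):
        u=np.round((proj(ds[n],np.c_[cx+r*np.cos(th),cy+r*np.sin(th),np.full(30,z)])-o+.5)*4).astype(np.int32); cv2.polylines(im,[u],True,(255,0,0),1)
    out.append(im)
cv2.imwrite("pics/"+sys.argv[4],np.hstack(out))
E
python3 ovbox.py .504 -.202 17.1 ovb1.png
```

```text
(no output)
```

View pics/ovb1.png

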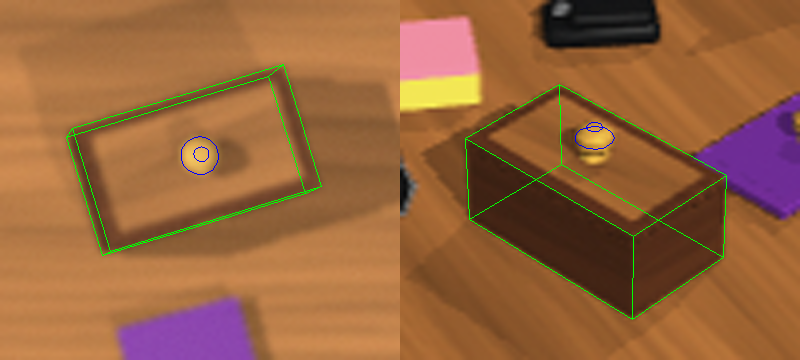

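```bash
cat > mv.py <<'E'
from h import *
import sys
def tool():
    o=observe(); q=o["tool_rot"]; return o,R.from_quat([q[1],q[2],q[3],q[0]]).as_matrix()
def rel(target,yaw=None):
    """target TCP world; yaw = desired world heading (deg) of tool x mod 180"""
    o,M=tool(); d=M.T@(np.array(target)-o["position"])*1000
    h=np.degrees(np.arctan2(M[1,0],M[0,0])); r=[round(float(x),1) for x in d]
    tw=None
    if yaw is not None:
        # tool z down: positive twist about tool z decreases heading
        a=-(yaw-h); a=(a+90)%180-90; tw=round(np.radians(a),3)
    print("t",round(o["clock"],2),"pos",o["position"].round(4),"head",round(h,1),"tz",M[:,2].round(3),"F",o["force"].round(2),"op",round(o["opening"],3)," rel",r,"twist",tw,"j",o["joints"].round(2))
E
python3 - <<'E'
from mv import *
rel([.504,-.202,.23],107.1); rel([.42,.3,.23]);rel([.48,.05,.23])
E
```

```text
t 1.0 pos [0.2006 0.6183 0.2305] head 72.0 tz [-0.  0. -1.] F [-0.51  0.14 -0.34] op 1.003  rel [-686.6, 541.8, 0.4] twist -0.612 j [-1.32  0.63  0.04  1.52 -0.03  1.   -0.02]
t 1.0 pos [0.2006 0.6183 0.2305] head 72.0 tz [-0.  0. -1.] F [-0.51  0.14 -0.34] op 1.003  rel [-235.0, 306.9, 0.5] twist None j [-1.32  0.63  0.04  1.52 -0.03  1.   -0.02]
t 1.0 pos [0.2006 0.6183 0.2305] head 72.0 tz [-0.  0. -1.] F [-0.51  0.14 -0.34] op 1.003  rel [-454.3, 441.2, 0.5] twist None j [-1.32  0.63  0.04  1.52 -0.03  1.   -0.02]
```

Call:
jog_arm:
  plan:
    - [1,-30,38,0,0]
    - [1,-75,95,0,0]
    - [1,-118,150,0,0]
    - [1,-157,205,0,0]
    - [1,-196,256,0,-0.1]
    - [1,-235,307,0,-0.2]
    - [1,-290,341,0,-0.3]
    - [1,-345,375,0,-0.4]
    - [1,-400,408,0,-0.5]
    - [1,-454,441,0,-0.612]
    - [1,-510,466,0,-0.612]
    - [1,-570,491,0,-0.612]
    - [1,-630,516,0,-0.612]
    - [1,-687,542,0,-0.612]
    - [1,-687,542,0,-0.612]
    - [1,-687,542,0,-0.612]
    - [1,-687,542,0,-0.612]

```text
clock: 3.12
position: [0.5041, -0.2013, 0.2304]
tool_rot: [-0.0, 0.594, 0.805, 0.0]
force: [0.1, -0.4, 0.6]
opening: 0.999
```

```bash
python3 - <<'E'
from mv import *
rel([.504,-.202,.108],107.1)
E
```

```text
t 3.12 pos [ 0.5041 -0.2013  0.2304] head 107.1 tz [-0.     0.001 -1.   ] F [ 0.12 -0.35  0.55] op 0.999  rel [-0.8, -0.3, 122.4] twist 0.001 j [ 0.36  0.47 -0.05  1.82  0.03  0.85  2.17]
```

Call:
jog_arm:
  plan:
    - [0.2,-1,0,40,0]
    - [0.2,-1,0,80,0]
    - [0.2,-1,0,105,0]
    - [0.2,-1,0,116,0]
    - [0.2,-1,0,122,0]
    - [0.2,-1,0,122,0]
    - [-1,-1,0,122,0]
    - [-1,-1,0,122,0]
    - [-1,-1,0,122,0]
    - [-1,-1,0,122,0]
    - [-1,-1,0,122,0]
  newtons: 20

```text
clock: 4.5
position: [0.5044, -0.2033, 0.1088]
tool_rot: [0.0, 0.594, 0.804, 0.0]
force: [-0.7, 1.3, 5.8]
opening: 0.306
```

```bash
python3 - <<'E'
from mv import *
rel([.504,-.202,.108],107.1)
d=get_image("scene"); crop(d,(310,235),120,90,6,"pics/knob.png")
E
```

```text
t 4.5 pos [ 0.5044 -0.2033  0.1088] head 107.1 tz [ 0.  0. -1.] F [-0.68  1.27  5.81] op 0.306  rel [1.4, -0.0, 0.8] twist -0.0 j [ 0.36  0.65 -0.04  1.92  0.05  0.57  2.16]
pics/knob.png origin 250 190 scale 6
```

View pics/knob.png

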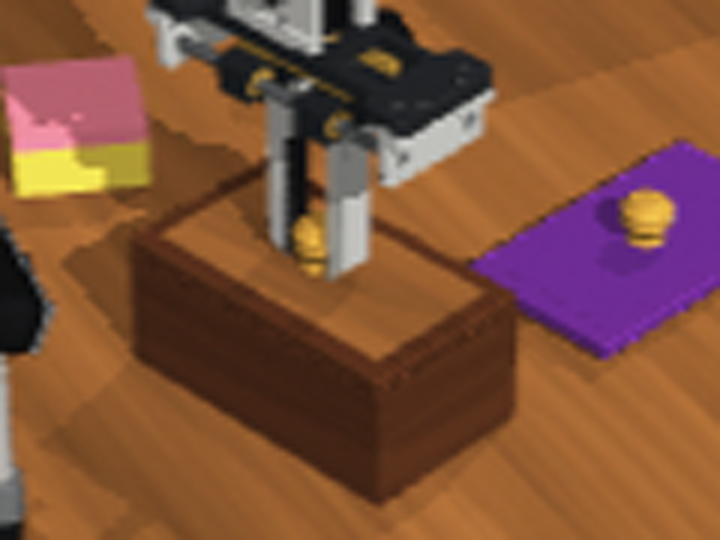

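Call:
jog_arm:
  plan:
    - [-0.2,0,0,0,0]
    - [-0.2,0,0,0,0]
    - [-0.2,0,0,2.5,0]
    - [-0.2,0,0,2.5,0]
    - [-1,0,0,2.5,0]
    - [-1,0,0,2.5,0]
    - [-1,0,0,2.5,0]
    - [-1,0,0,2.5,0]
    - [-1,0,0,-4,0]
    - [-1,0,0,-12,0]
    - [-1,0,0,-25,0]
    - [-1,0,0,-40,0]
    - [-1,0,0,-40,0]
    - [-1,0,0,-40,0]
  newtons: 30

```text
clock: 6.3
position: [0.5043, -0.2034, 0.1486]
tool_rot: [0.0, 0.594, 0.804, 0.0]
force: [-0.7, -0.4, -2.0]
opening: 0.304
```

```bash
python3 - <<'E'
from mv import *
rel([.48,.19,.25],107.1);rel([.50,-.06,.25])
d=get_image("scene"); crop(d,(310,235),120,100,6,"pics/lift.png")
E
```

```text
t 6.3 pos [ 0.5043 -0.2034  0.1486] head 107.1 tz [ 0. -0. -1.] F [-0.67 -0.42 -2.02] op 0.304  rel [383.2, 92.4, -101.4] twist -0.0 j [ 0.36  0.59 -0.04  1.9   0.04  0.66  2.16]
t 6.3 pos [ 0.5043 -0.2034  0.1486] head 107.1 tz [ 0. -0. -1.] F [-0.67 -0.42 -2.02] op 0.304  rel [138.3, 38.1, -101.4] twist None j [ 0.36  0.59 -0.04  1.9   0.04  0.66  2.16]
pics/lift.png origin 250 185 scale 6
```

View pics/lift.png

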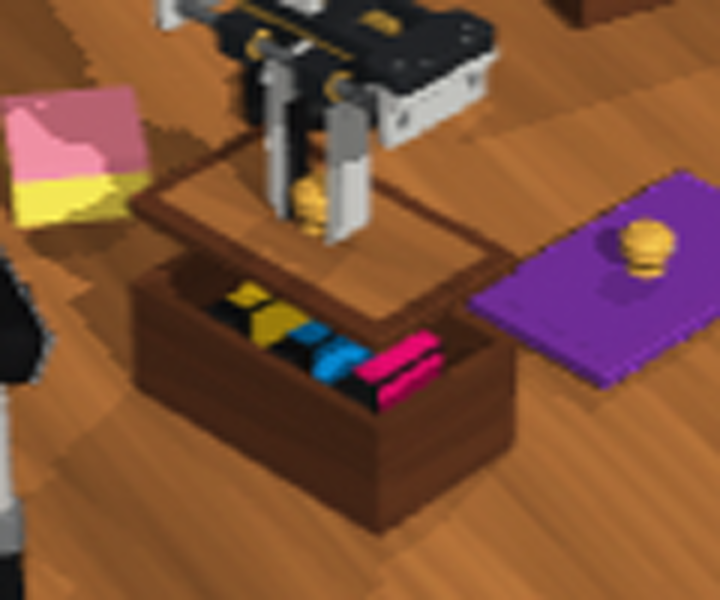

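Call:
jog_arm:
  plan:
    - [-1,15,4,-20,0]
    - [-1,50,12,-20,0]
    - [-1,95,23,-20,0]
    - [-1,140,34,-20,0]
    - [-1,185,45,-20,0]
    - [-1,230,55,-20,0]
    - [-1,275,66,-20,0]
    - [-1,315,76,-20,0]
    - [-1,350,84,-20,0]
    - [-1,372,90,-20,0]
    - [-1,383,92,-20,0]
    - [-1,383,92,-20,0]
    - [-1,383,92,5,0]
    - [-1,383,92,35,0]
    - [-1,383,92,60,0]
    - [-1,383,92,80,0]
    - [-1,383,92,90,0]
    - [-1,383,92,95,0]
    - [-1,383,92,95,0]

```text
clock: 8.72
position: [0.48, 0.1895, 0.0537]
tool_rot: [0.0, 0.594, 0.804, 0.0]
force: [0.5, 0.7, -0.6]
opening: 0.3
```

```bash
python3 - <<'E'
from mv import *
rel([.48,.19,.0453],107.1)
d=get_image("scene"); crop(d,(385,320),160,120,5,"pics/low.png")
E
```

```text
t 8.72 pos [0.48   0.1895 0.0537] head 107.1 tz [ 0.  0. -1.] F [ 0.54  0.75 -0.6 ] op 0.3  rel [0.5, 0.1, 8.4] twist -0.001 j [-0.42  0.72 -0.01  2.03  0.02  0.4   1.42]
pics/low.png origin 305 260 scale 5
```

View pics/low.png

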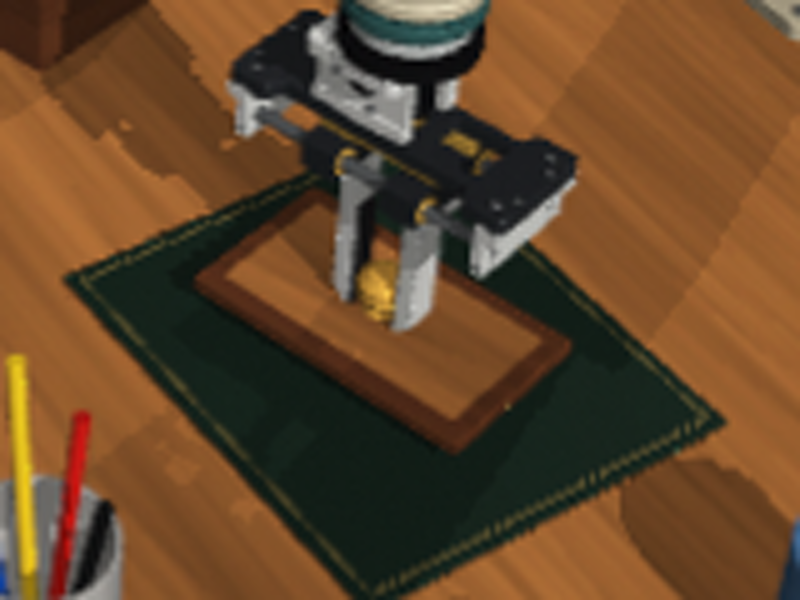

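Call:
jog_arm:
  plan:
    - [-1,0,0,2,0]
    - [-1,0,0,4,0]
    - [-1,0,0,5,0]
    - [-1,0,0,6,0]
    - [-1,0,0,6,0]

```text
clock: 9.4
position: [0.4797, 0.1897, 0.0474]
tool_rot: [-0.0, 0.594, 0.804, -0.0]
force: [-0.3, -0.2, -2.1]
opening: 0.304
```

Call:
jog_arm:
  plan:
    - [-1,0,0,1,0]
    - [-1,0,0,2,0]
    - [-1,0,0,2.5,0]
    - [-1,0,0,2.5,0]

```text
clock: 9.9
position: [0.4798, 0.1897, 0.0449]
tool_rot: [-0.0, 0.594, 0.804, -0.0]
force: [-0.1, 0.2, -2.5]
opening: 0.305
```

Still hanging; continue in small steps.

Call:
jog_arm:
  plan:
    - [-1,0,0,0.7,0]
    - [-1,0,0,1.4,0]
    - [-1,0,0,1.4,0]

```text
clock: 10.28
position: [0.4798, 0.1897, 0.0447]
tool_rot: [0.0, 0.594, 0.804, 0.0]
force: [-1.5, -1.2, 12.5]
opening: 0.299
```

Call:
jog_arm:
  plan:
    - [-1,0,0,0.7,0]
    - [-1,0,0,1.4,0]
    - [-1,0,0,1.4,0]

```text
clock: 10.65
position: [0.4798, 0.1897, 0.0446]
tool_rot: [0.0, 0.594, 0.804, 0.0]
force: [-5.2, -1.6, 24.8]
opening: 0.298
```

Contact reached. Relieve a little, open, and rise.

Call:
jog_arm:
  plan:
    - [-1,0,0,-2,0]
    - [-1,0,0,-2,0]
    - [0.0,0,0,-2,0]
    - [0.0,0,0,-2,0]
    - [0.0,0,0,-2,0]
    - [0.0,0,0,-2,0]
    - [0.0,0,0,-10,0]
    - [0.0,0,0,-40,0]
    - [0.0,0,0,-90,0]
    - [0.0,0,0,-140,0]
    - [0.0,0,0,-180,0]
    - [0.0,0,0,-180,0]
    - [0.0,0,0,-180,0]

```text
clock: 12.28
position: [0.479, 0.189, 0.2216]
tool_rot: [-0.0, 0.594, 0.804, -0.001]
force: [-0.4, 0.2, -0.6]
opening: 0.497
```

```bash
python3 - <<'E'
from mv import *
import pickle
c=np.array([.504,-.202]); y=np.radians(17.1); ex=np.array([np.cos(y),np.sin(y)]); ey=np.array([-np.sin(y),np.cos(y)])
m=c+.046*ey; print("slot",m)
rel([*(m-.008*ex),.225],107.1)
D={n:get_image(n) for n in("scene","top")}; pickle.dump(D,open("open.pkl","wb"))
crop(D["scene"],(330,270),200,150,4,"pics/s_open.png")
crop(D["top"],(378,262),80,60,10,"pics/t_open.png")
crop(D["top"],(265,270),120,90,6,"pics/t_lid.png")
for o in("lid","cart_magenta"): print(o,[(round(r["conf"],2),r["centre"],r["mask"].sum()) for r in regions_of("top",o)])
E
```

```text
slot [ 0.49047415 -0.15803352]
t 12.28 pos [0.479  0.189  0.2216] head 107.1 tz [-0.001 -0.001 -1.   ] F [-0.36  0.24 -0.64] op 0.497  rel [-335.1, -98.9, -3.1] twist -0.001 j [-0.42  0.45 -0.01  1.9   0.01  0.8   1.43]
pics/s_open.png origin 230 195 scale 4
pics/t_open.png origin 338 232 scale 10
pics/t_lid.png origin 205 225 scale 6
lid [(0.88, [382.5, 324.4], np.int64(1591)), (0.8, [278.2, 270.3], np.int64(402))]
cart_magenta [(0.51, [168.0, 285.8], np.int64(663)), (0.47, [362.9, 262.2], np.int64(123))]
```

View pics/s_open.png

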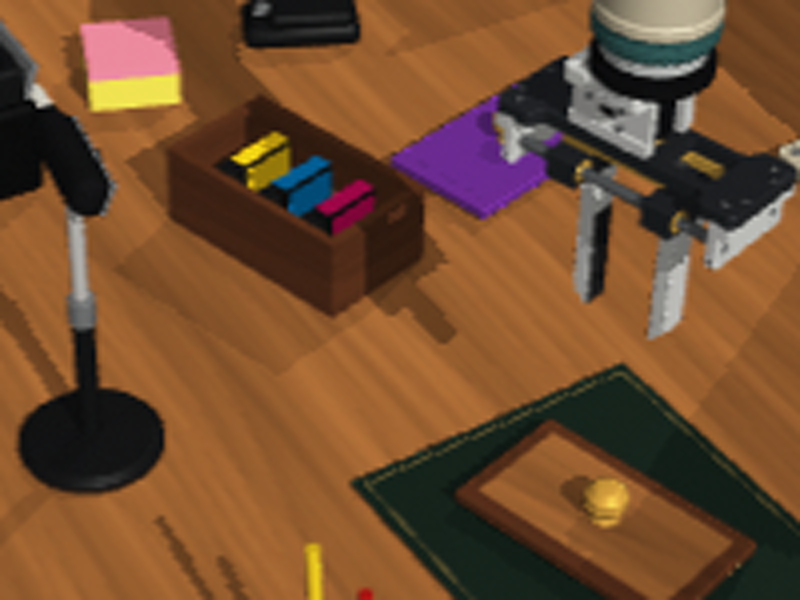

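View pics/t_open.png

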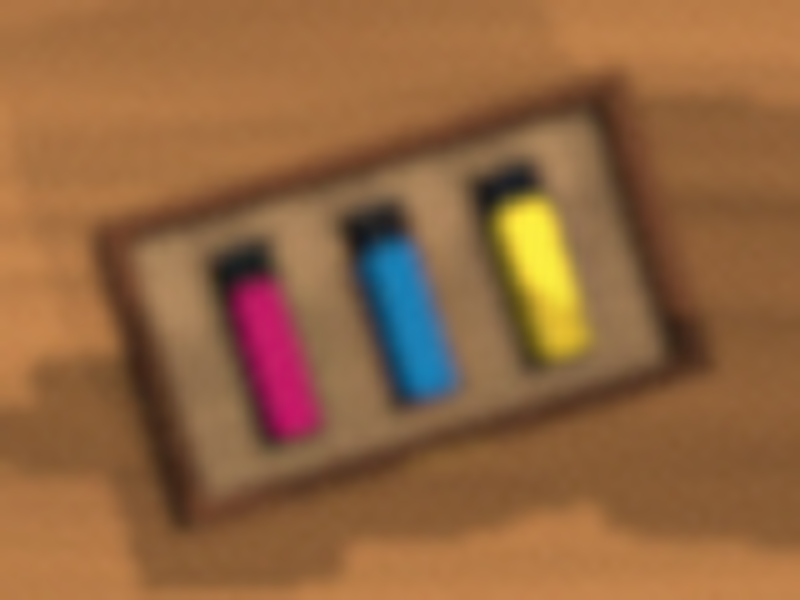

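View pics/t_lid.png

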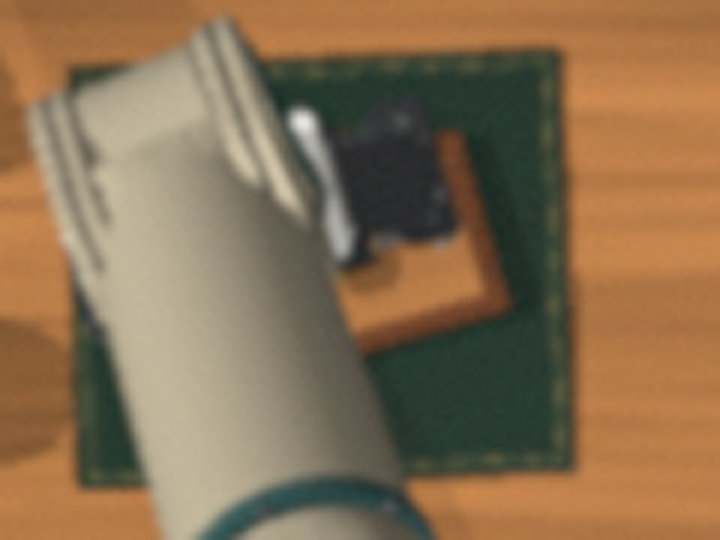

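Call:
jog_arm:
  plan:
    - [0,-20,-6,0,0]
    - [0,-60,-18,0,0]
    - [-0.28,-105,-31,0,0]
    - [-0.28,-150,-44,0,0]
    - [-0.28,-195,-58,0,0]
    - [-0.28,-240,-71,0,0]
    - [-0.28,-280,-83,0,0]
    - [-0.28,-312,-92,0,0]
    - [-0.28,-330,-97,0,0]
    - [-0.28,-335,-99,0,0]
    - [-0.28,-335,-99,0,0]
    - [-0.28,-335,-99,0,0]

```text
clock: 13.98
position: [0.4837, -0.1581, 0.2221]
tool_rot: [-0.0, 0.593, 0.805, 0.0]
force: [0.6, -0.3, 0.5]
opening: 0.36
```

```bash
python3 - <<'E'
from mv import *
import pickle
c=np.array([.504,-.202]); y=np.radians(17.1); ex=np.array([np.cos(y),np.sin(y)]); ey=np.array([-np.sin(y),np.cos(y)])
m=c+.046*ey
rel([*(m-.008*ex),.054],107.1)
from box import *
D=pickle.load(open("open.pkl","rb"))
out=[]
for n,o in(("top",(345,235)),("scene",(270,215))):
    im=cv2.resize(D[n]["img"][o[1]:o[1]+60,o[0]:o[0]+66,::-1],None,fx=6,fy=6,interpolation=cv2.INTER_CUBIC)
    for k,col in((1,(255,255,255)),(0,(0,255,0)),(-1,(0,255,0))):
        p=c+.046*k*ey; draw(im,D[n],boxpts(*p,y,(.066,.018),.059,.060),o,6,col)
    out.append(im)
cv2.imwrite("pics/ovc.png",np.hstack(out))
d=get_image("top"); crop(d,(265,270),120,90,6,"pics/t_lid2.png")
print([(round(r["conf"],2),r["centre"],onz(d,cv2.boxPoints(cv2.minAreaRect(np.argwhere(r["mask"])[:,::-1].astype(np.float32))),.019).mean(0)) for r in regions_of("top","lid")])
E
```

```text
t 13.97 pos [ 0.4837 -0.1581  0.2221] head 107.2 tz [-0.     0.001 -1.   ] F [ 0.57 -0.3   0.47] op 0.36  rel [-2.1, -1.6, 168.1] twist 0.002 j [ 0.25  0.44  0.02  1.92 -0.01  0.79  2.14]
pics/t_lid2.png origin 205 225 scale 6
[(0.85, [260.7, 265.2], array([0.48048787, 0.19049989, 0.019     ])), (0.67, [395.8, 339.7], array([ 0.23962149, -0.26700625,  0.019     ]))]
```

View pics/ovc.png

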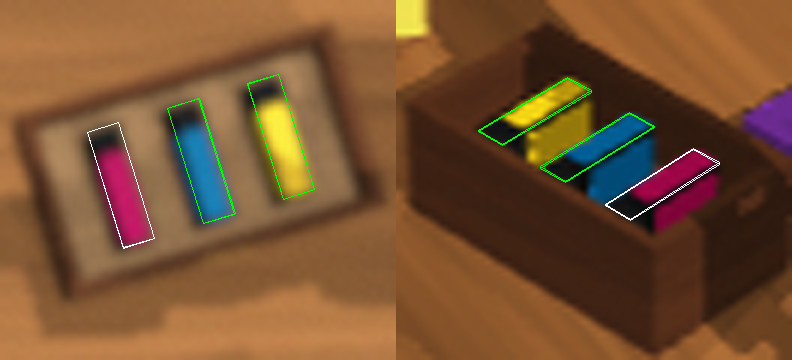

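View pics/t_lid2.png

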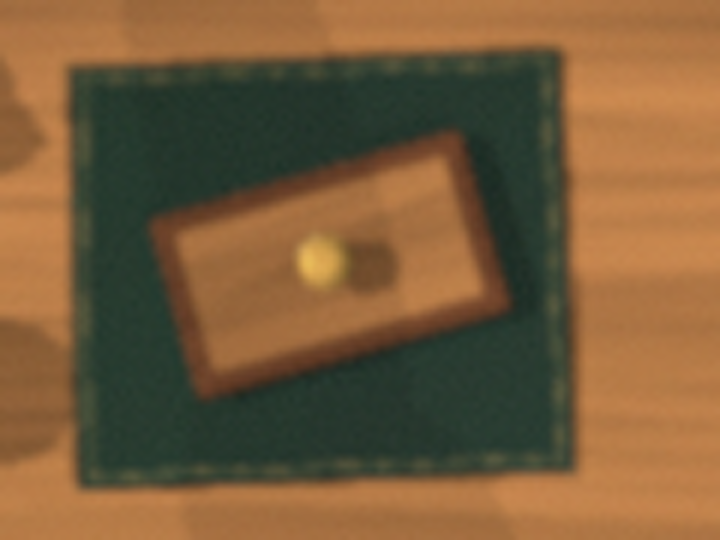

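Call:
jog_arm:
  plan:
    - [-0.28,-1,-1,40,0]
    - [-0.28,-2,-1.5,85,0]
    - [-0.28,-2,-1.5,120,0]
    - [-0.28,-2,-1.5,140,0]
    - [-0.28,-2,-1.5,155,0]
    - [-0.28,-2,-1.5,164,0]
    - [-0.28,-2,-1.5,168,0]
    - [-0.28,-2,-1.5,168,0]
    - [-0.28,-2,-1.5,168,0]
  newtons: 15

```text
clock: 15.2
position: [0.4831, -0.1621, 0.0547]
tool_rot: [0.001, 0.594, 0.804, 0.0]
force: [0.8, 0.4, 0.7]
opening: 0.363
```

```bash
python3 - <<'E'
from mv import *
c=np.array([.504,-.202]); y=np.radians(17.1); ex=np.array([np.cos(y),np.sin(y)]); ey=np.array([-np.sin(y),np.cos(y)])
m=c+.046*ey
rel([*(m-.008*ex),.054],107.1)
d=get_image("scene"); crop(d,(310,245),120,100,6,"pics/pre.png")
E
```

```text
t 15.2 pos [ 0.4831 -0.1621  0.0547] head 107.1 tz [ 0.001 -0.    -1.   ] F [0.84 0.4  0.67] op 0.363  rel [1.7, 0.2, 0.7] twist -0.0 j [ 0.26  0.71  0.01  2.05 -0.01  0.38  2.15]
pics/pre.png origin 250 195 scale 6
```

View pics/pre.png

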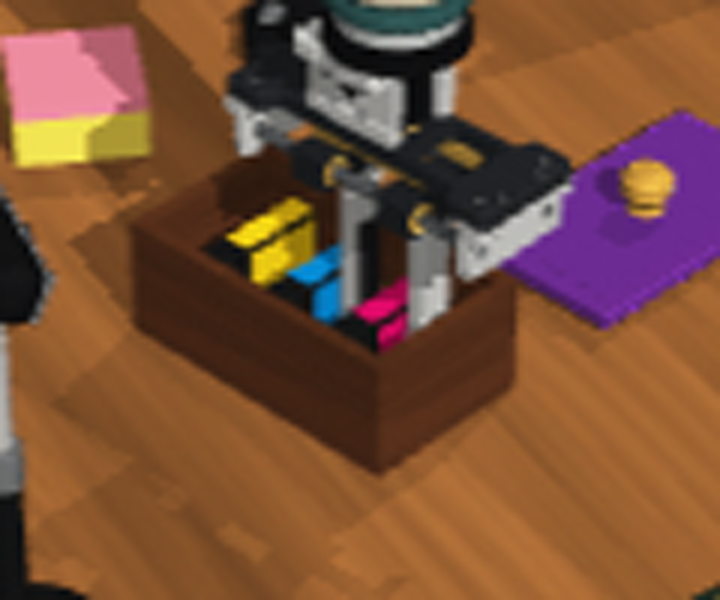

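Call:
jog_arm:
  plan:
    - [-0.28,1.7,0,0.5,0]
    - [-0.28,1.7,0,0.5,0]
    - [-1,1.7,0,0.5,0]
    - [-1,1.7,0,0.5,0]
    - [-1,1.7,0,0.5,0]
    - [-1,1.7,0,0.5,0]
    - [-1,1.7,0,0.5,0]
    - [-1,1.7,0,-6,0]
    - [-1,1.7,0,-20,0]
    - [-1,1.7,0,-40,0]
    - [-1,1.7,0,-60,0]
    - [-1,1.7,0,-78,0]
    - [-1,1.7,0,-85,0]
    - [-1,1.7,0,-85,0]
    - [-1,1.7,0,-85,0]
    - [-1,1.7,0,-85,0]
    - [-1,1.7,0,-85,0]
  newtons: 12

```text
clock: 17.38
position: [0.482, -0.1602, 0.1387]
tool_rot: [-0.0, 0.594, 0.804, -0.0]
force: [-0.3, -0.2, -0.4]
opening: 0.193
```

```bash
python3 - <<'E'
from mv import *
c=np.array([.504,-.202]); y=np.radians(17.1); ex=np.array([np.cos(y),np.sin(y)]); ey=np.array([-np.sin(y),np.cos(y)])
m=c+.046*ey
rel([*(m+.014*ex),.120],107.1)
d=get_image("scene"); crop(d,(310,235),120,100,6,"pics/up.png")
E
```

```text
t 17.38 pos [ 0.482  -0.1602  0.1387] head 107.1 tz [-0.001  0.    -1.   ] F [-0.25 -0.17 -0.38] op 0.193  rel [-0.4, 22.8, 18.7] twist -0.0 j [ 0.26  0.56  0.02  2.   -0.01  0.58  2.15]
pics/up.png origin 250 185 scale 6
```

View pics/up.png

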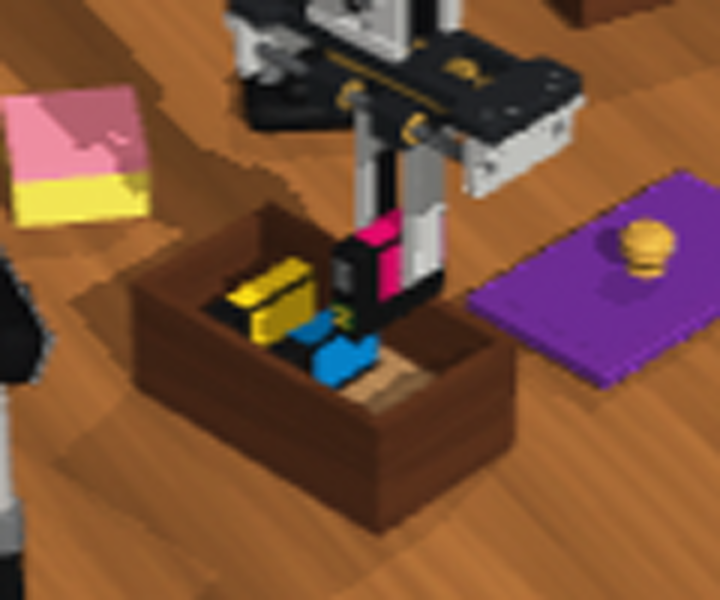

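Call:
jog_arm:
  plan:
    - [-1,0,12,0,0]
    - [-1,0,24.5,0,0]
    - [-1,0,24.5,8,0]
    - [-1,0,24.5,16,0]
    - [-1,0,24.5,20,0]
    - [-1,0,24.5,22,0]
    - [-1,0,24.5,23,0]
    - [-1,0,24.5,24,0]
    - [-1,0,24.5,25,0]
    - [-1,0,24.5,25,0]
  newtons: 8

```text
clock: 18.68
position: [0.5052, -0.1534, 0.1147]
tool_rot: [-0.0, 0.594, 0.804, -0.0]
force: [-2.9, 0.1, 4.9]
opening: 0.191
```

```bash
python3 - <<'E'
from mv import *
rel([.5,-.15,.11],107.1)
d=get_image("scene"); crop(d,(310,235),120,100,6,"pics/tilt1.png")
E
```

```text
t 18.68 pos [ 0.5052 -0.1534  0.1147] head 107.1 tz [-0.001 -0.    -1.   ] F [-2.89  0.06  4.9 ] op 0.191  rel [4.8, -3.9, 4.7] twist -0.001 j [ 0.23  0.62  0.02  1.96 -0.02  0.55  2.13]
pics/tilt1.png origin 250 185 scale 6
```

View pics/tilt1.png

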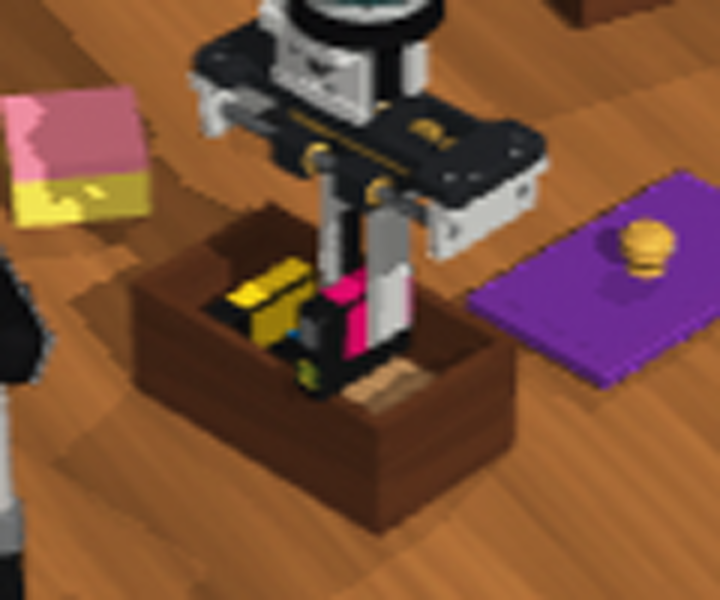

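Call:
jog_arm:
  plan:
    - [-1,0,0,1,0]
    - [-1,0,0,2,0]
    - [-1,0,0,3,0]
    - [-1,0,0,4,0]
    - [-1,0,0,5,0]
    - [-1,0,0,6,0]
    - [-1,0,0,6,0]

```text
clock: 19.6
position: [0.5042, -0.1537, 0.1086]
tool_rot: [-0.001, 0.595, 0.804, -0.001]
force: [-4.0, 0.1, 7.2]
opening: 0.191
```

```bash
python3 - <<'E'
from mv import *
rel([.5,-.15,.11],107.1)
d=get_image("scene"); crop(d,(310,235),120,100,6,"pics/tilt2.png")
E
```

```text
t 19.6 pos [ 0.5042 -0.1537  0.1086] head 107.0 tz [-0.002 -0.    -1.   ] F [-3.96  0.06  7.16] op 0.191  rel [4.8, -2.9, -1.4] twist -0.001 j [ 0.23  0.63  0.02  1.97 -0.02  0.54  2.13]
pics/tilt2.png origin 250 185 scale 6
```

View pics/tilt2.png

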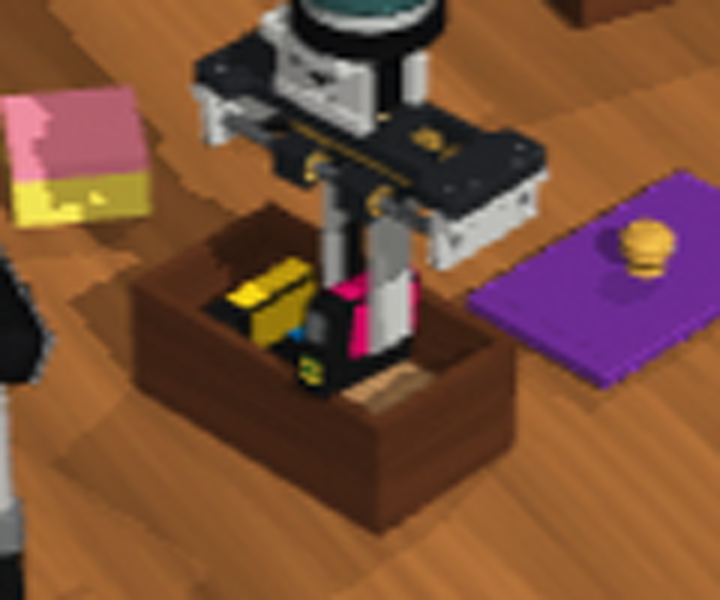

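Call:
jog_arm:
  plan:
    - [-1,0,0,-10,0]
    - [-1,0,0,-40,0]
    - [-1,0,0,-70,0]
    - [-1,0,0,-70,0]
    - [-1,0,0,-70,0]
  newtons: 15

```text
clock: 20.27
position: [0.5055, -0.1529, 0.1779]
tool_rot: [-0.0, 0.594, 0.804, 0.0]
force: [0.3, 0.1, -0.8]
opening: 0.19
```

```bash
cat > cartov.py <<'E'
from mv import *
def cart(tcp,yaw,tilt,ox,oz):
    """cart corner pts. (ox,oz): own coords of grasp point (6mm below TCP) ; yaw heading deg of own x"""
    P=np.array([[x,y,z] for z in(0,52) for x,y in((-33,-9),(33,-9),(33,9),(-33,9))],float)-[ox,0,oz]
    t=np.radians(tilt); c,s=np.cos(t),np.sin(t); M=np.array([[c,0,-s],[0,1,0],[s,0,c]])
    y=np.radians(yaw); Z=np.array([[np.cos(y),-np.sin(y),0],[np.sin(y),np.cos(y),0],[0,0,1]])
    return P/1000@(Z@M).T+np.array(tcp)-[0,0,.006], Z@M
def show(d,yaw,tilts,ox,oz,fn,k=8,half=(30,30)):
    from box import draw
    o=observe()["position"]; cc=proj(d,[o])[0]; org=(int(cc[0]-half[0]),int(cc[1]-half[1]+6)); out=[]
    for tl in tilts:
        im=cv2.resize(d["img"][org[1]:org[1]+2*half[1],org[0]:org[0]+2*half[0],::-1],None,fx=k,fy=k,interpolation=cv2.INTER_CUBIC)
        if tl is not None: draw(im,d,cart(o,yaw,tl,ox,oz)[0],org,k,(0,255,0))
        out.append(im)
    im=np.hstack(out); f=min(1,800/im.shape[1]); cv2.imwrite(fn,cv2.resize(im,None,fx=f,fy=f,interpolation=cv2.INTER_AREA)); print(fn,org,k*f)
E
python3 - <<'E'
from cartov import *
rel([.5,-.15,.11],107.1)
d=get_image("scene"); show(d,17.1,[None,8,16],-8,40,"pics/c1.png")
E
```

```text
t 20.27 pos [ 0.5055 -0.1529  0.1779] head 107.1 tz [-0.  0. -1.] F [ 0.26  0.11 -0.77] op 0.19  rel [4.4, -4.4, 67.9] twist -0.0 j [ 0.23  0.53  0.02  1.91 -0.02  0.7   2.13]
pics/c1.png (280, 191) 4.444444444444445
```

View pics/c1.png

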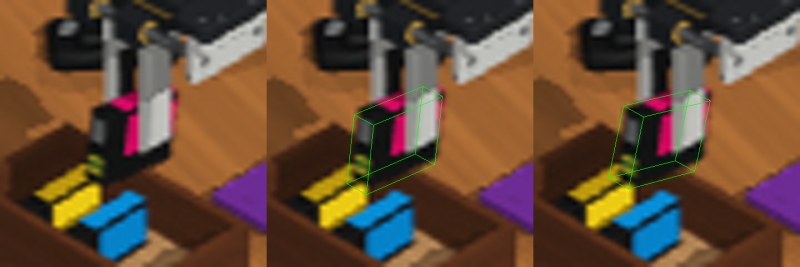

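```bash
python3 - <<'E'
from cartov import *
d=get_image("scene"); show(d,17.1,[None,16],-8,38,"pics/c2.png",k=13,half=(15,19))
show(d,17.1,[12,20],-8,38,"pics/c3.png",k=13,half=(15,19))
E
```

```text
pics/c2.png (295, 202) 13
pics/c3.png (295, 202) 13
```

View pics/c2.png

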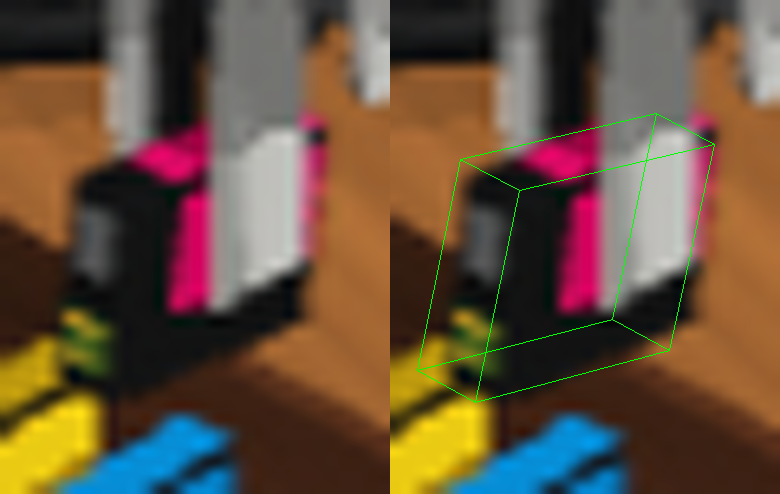

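View pics/c3.png

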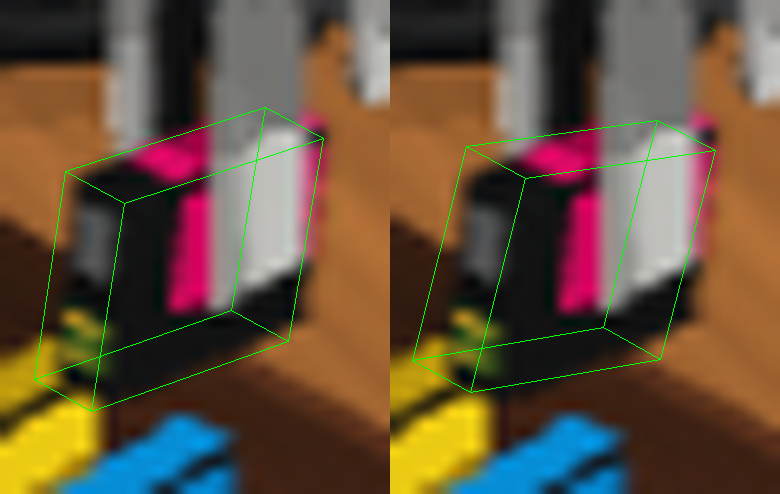

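```bash
cat >> cartov.py <<'E'
def fitc(d,yaw,obs,org,k,x0=(15,-8,38),fy=False):
    from scipy.optimize import least_squares
    o=observe()["position"]; ids=list(obs); T=np.array([obs[i] for i in ids])/k+org-.5
    f=lambda q:(proj(d,cart(o+np.array([0,0,0]),yaw+q[3],q[0],q[1],q[2])[0][ids])-T).ravel()
    g=lambda q:np.r_[f(q),q[3]/3]
    r=least_squares(g,[*x0,0]); print("tilt,ox,oz,dyaw",r.x.round(2),"res px",f(r.x).reshape(-1,2).round(2).tolist()); return r.x
E
python3 - <<'E'
from cartov import *
d=get_image("scene"); 
# idx: 0(-33,-9,0) 1(33,-9,0) 2(33,9,0) 3(-33,9,0) 4.. top
q=fitc(d,17.1,{2:(115,396),3:(303,320),1:(60,383),5:(77,178),7:(326,137)},(295,202),13)
show(d,17.1+q[3],[None,q[0]],q[1],q[2],"pics/c4.png",k=13,half=(15,19))
E
```

```text
tilt,ox,oz,dyaw [ 9.06 -3.66 37.51  1.03] res px [[-0.22, 1.11], [0.25, 0.43], [-0.47, -0.33], [0.01, -0.26], [0.52, -0.91]]
pics/c4.png (295, 202) 13
```

View pics/c4.png

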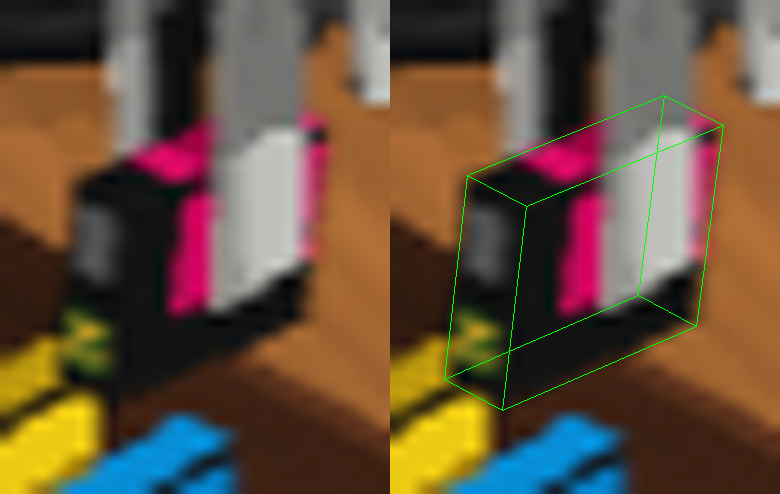

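Call:
jog_arm:
  plan:
    - [-1,0,-3,30,0]
    - [-1,0,-3,55,0]
    - [-1,0,-3,65,0]
    - [-1,0,-3.4,68,0]
    - [-1,0,-3.8,69.5,0]
    - [-1,0,-4.8,71,0]
    - [-1,0,-6,72.5,0]
    - [-1,0,-7.2,74,0]
    - [-1,0,-8.4,75.5,0]
    - [-1,0,-9.6,77,0]
    - [-1,0,-10.6,78.5,0]
    - [-1,0,-11,79.5,0]
    - [-1,0,-11,79.5,0]
  newtons: 10

```text
clock: 22.05
position: [0.495, -0.1566, 0.0985]
tool_rot: [-0.0, 0.594, 0.804, -0.0]
force: [0.7, -0.8, 2.8]
opening: 0.191
```

Call:
jog_arm:
  plan:
    - [-1,0,2,-10,0]
    - [-1,0,2,-40,0]
    - [-1,0,4,-70,0]
    - [-1,0,4,-70,0]
    - [-1,0,4,-70,0]
  newtons: 15

```text
clock: 22.68
position: [0.4981, -0.1549, 0.1681]
tool_rot: [-0.001, 0.594, 0.804, -0.0]
force: [-0.2, -0.2, -0.5]
opening: 0.191
```

```bash
python3 - <<'E'
from cartov import *
rel([.5,-.15,.11],107.1)
d=get_image("scene"); show(d,17.1,[None,22],-3.7,37,"pics/c5.png",k=13,half=(15,19))
E
```

```text
t 22.68 pos [ 0.4981 -0.1549  0.1681] head 107.1 tz [-0.002  0.    -1.   ] F [-0.24 -0.23 -0.46] op 0.191  rel [4.0, 3.3, 58.1] twist -0.0 j [ 0.23  0.53  0.02  1.94 -0.02  0.67  2.13]
pics/c5.png (297, 204) 13
```

View pics/c5.png

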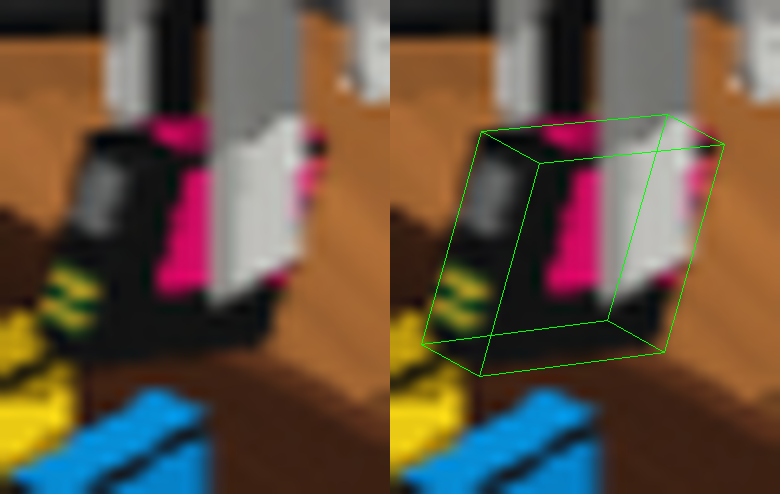

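```bash
cat > tgt.py <<'E'
from cartov import *
def target(tilt,ox,oz,yawcam=-6.3,camtilt=22,dist=.15):
    t=np.radians(camtilt); y=np.radians(yawcam)
    Z=np.array([[np.cos(y),-np.sin(y),0],[np.sin(y),np.cos(y),0],[0,0,1]]); f=-(Z@[np.cos(t),0,np.sin(t)])
    hinge=np.array([.744,-.0645,.246]); chip=hinge+f*(.018+dist)
    _,M=cart([0,0,0],yawcam,tilt,ox,oz)
    tcp=chip-M@(np.array([33-ox,0,14-oz])/1000)+[0,0,.006]
    return chip,tcp
E
python3 - <<'E'
from tgt import *
d=get_image("scene")
q=fitc(d,17.1,{2:(100,362),3:(268,346),1:(40,340),5:(92,130),7:(328,145)},(297,204),13,(22,-4,37))
show(d,17.1+q[3],[None,q[0]],q[1],q[2],"pics/c6.png",k=13,half=(15,19))
for z in (38,35):
    chip,tcp=target(q[0],q[1],z if 0 else q[2]); 
print(chip,tcp); rel(tcp,90-6.3)
E
```

```text
tilt,ox,oz,dyaw [23.22 -3.81 35.73  1.6 ] res px [[-0.49, 0.65], [0.3, 0.2], [-0.41, -0.07], [0.27, -0.38], [0.41, -0.38]]
pics/c6.png (297, 204) 13
[ 0.5891738  -0.04740703  0.18306609] [ 0.54703681 -0.04275506  0.19452385]
t 22.77 pos [ 0.4979 -0.1549  0.1676] head 107.1 tz [-0.003  0.001 -1.   ] F [ 0.93 -0.33  0.02] op 0.191  rel [92.8, 79.8, -27.0] twist 0.408 j [ 0.23  0.53  0.02  1.94 -0.02  0.67  2.13]
```

View pics/c6.png

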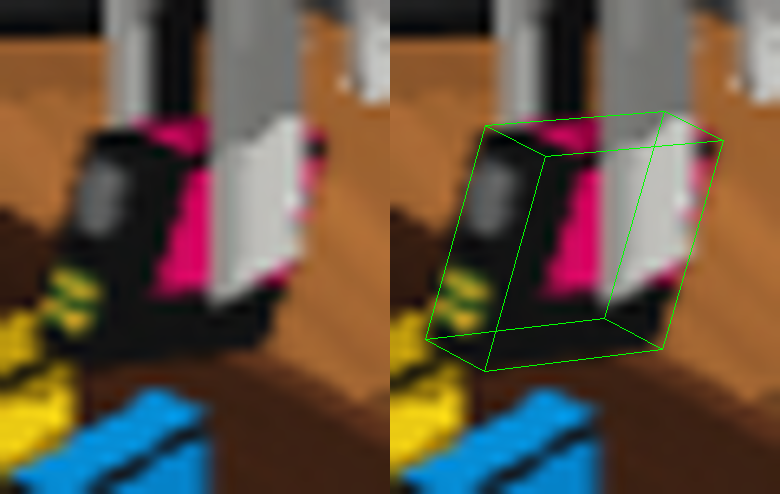

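Call:
jog_arm:
  plan:
    - [-1,5,4,-15,0]
    - [-1,20,17,-25,0.08]
    - [-1,40,34,-27,0.18]
    - [-1,60,50,-27,0.28]
    - [-1,78,66,-27,0.36]
    - [-1,89,76,-27,0.4]
    - [-1,93,80,-27,0.408]
    - [-1,93,80,-27,0.408]
    - [-1,93,80,-27,0.408]
    - [-1,93,80,-27,0.408]
    - [-1,93,80,-27,0.408]
  newtons: 20

```text
clock: 24.15
position: [0.548, -0.0433, 0.1957]
tool_rot: [0.0, 0.745, 0.667, -0.0]
force: [-0.1, 0.0, 0.2]
opening: 0.188
```

```bash
python3 - <<'E'
from tgt import *
import pickle
D={n:get_image(n) for n in("scene","top")}; pickle.dump(D,open("end.pkl","wb")); d=D["scene"]
chip,tcp=target(23,-3.8,35.7); rel(tcp,90-6.3); print(proj(d,[chip]),proj(D["top"],[chip]))
show(d,-6.3,[None,22.5],-3.8,35.7,"pics/e1.png",k=13,half=(15,19))
crop(d,(280,240),160,120,5,"pics/e2.png"); crop(D["top"],(345,220),100,90,6,"pics/e3.png")
E
```

```text
t 24.25 pos [ 0.548  -0.043   0.1957] head 83.7 tz [-0.  0. -1.] F [ 0.4   0.29 -0.51] op 0.194  rel [0.2, -1.0, 1.0] twist -0.0 j [-0.07  0.53  0.14  1.84 -0.1   0.78  1.59]
[[302.71015661 240.8153305 ]] [[332.03754492 229.78760626]]
pics/e1.png (301, 220) 13
pics/e2.png origin 200 180 scale 5
pics/e3.png origin 295 175 scale 6
```

View pics/e1.png

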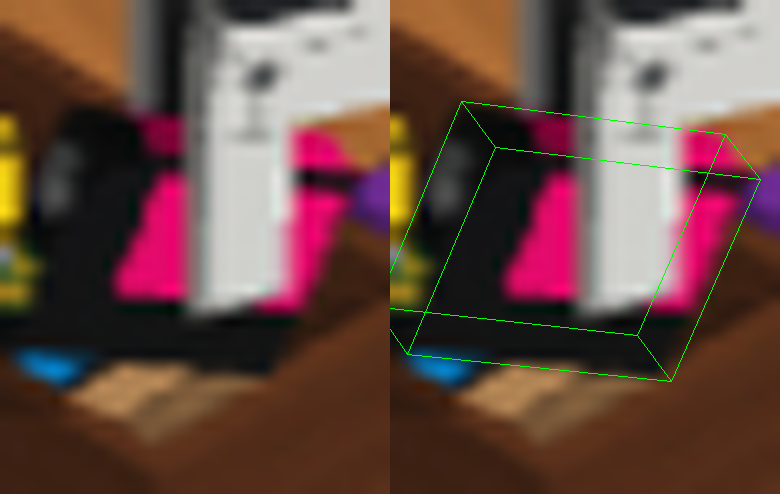

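View pics/e2.png

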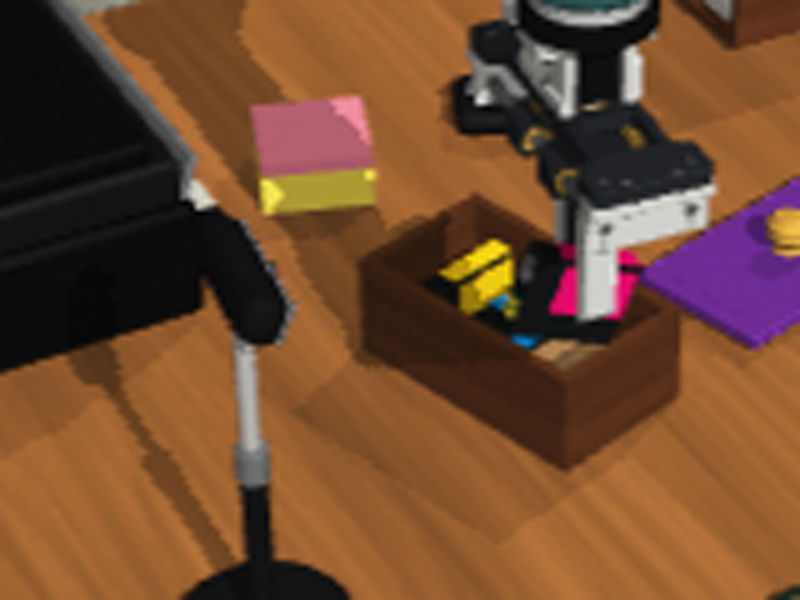

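View pics/e3.png

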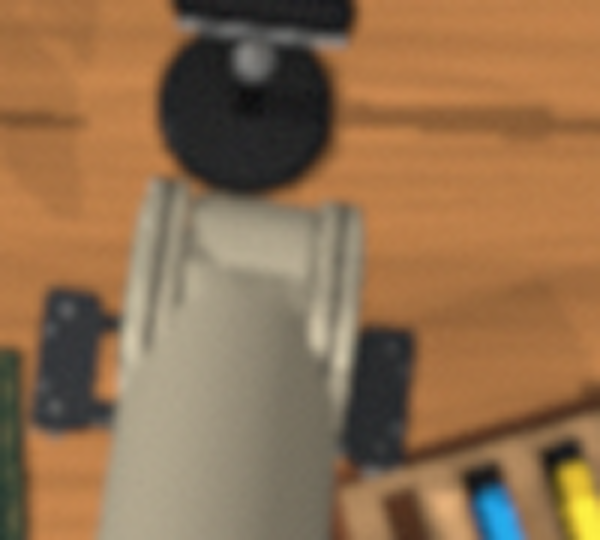

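```bash
python3 - <<'E'
from tgt import *
o=observe(); print(o["clock"],np.abs(o["joint_vel"]).max(),o["opening"])
print(close_job())
E
```

```text
24.25 0.002035825757464172 0.19421356769948578
the job is handed in; nothing more can be done
None
```

I moved the lid to the desk pad, took the magenta cartridge out of the box, and am holding it in front of the webcam with its chip facing the lens. I handed the job in at about 24 s, and `close_job()` gave no verdict.

**Lid:** It was lifted by its knob and laid right way up. The top camera put its centre at (0.480, 0.190), close to the middle of the pad. I pressed down with about 25 N when it touched, then let go.

**Cartridge tilt:** The tool can only turn about its vertical axis, so I tilted the cartridge in the grip by pressing its chip end on the box rim. The first press gave only about 9° and the cartridge slipped a few mm. The second brought it to about 22–23°, matching my estimate that the webcam looks down about 22°.

**Final checks:**
- **Arm:** it was still (joint speeds up to 0.002 rad/s), within about 1 mm of the target on each axis, with the cartridge gripped at 20 N.
- **Chip position:** the chip appeared within about 1 pixel of the predicted spot, 15 cm in front of the lens. The cartridge outline sat about 1 pixel (2 mm) higher than my model.
- **Other cartridges:** cyan and yellow look to be in their slots. I judged this by eye only.

The webcam's downward tilt (about ±2°) and sideways turn (−6.3°) are estimated from the pictures, so they are the least certain numbers.

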